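# Lay out the spare tube heater for rebuilding

### The job

Lay out the spare heater for rebuilding: lay the grey tube in the bare metal cradle, centred end to end, and set one cream block flat on each coloured pad, centred and with its long side along the pad's long side (either block on either pad). Then stand the wire spool upright behind the red pad and the small glue bottle upright behind the blue pad (the side away from the robot), each centred on its pad's width and leaving a gap of about 2 cm to the pad. Let go of everything and leave it at rest.

Things in the scene. Friction and masses are not known exactly. Their poses are not given: they have to be found in the camera images.
- tube: Grey ceramic heater tube, 39 mm diameter, 98 mm long, 60 g, lying on its side, at the start in the black store rest. Its y axis is the tube's axis (either way round is the same). Origin: on its surface at mid-length, the underside at the start; it turns with the tube.
- tube_mid (a point): Centre of the tube: on its axis at mid-length, 24.5 mm above the bench when the tube lies in the rest or in the cradle. Grip across the diameter here, the fingers going down between the two saddles.
- block_a: Cream ceramic end block, 24 x 42 x 24 mm (x, y, z), 45 g. Origin: centre of its underside; z up. Same as block_b.
- block_b: Cream ceramic end block, 24 x 42 x 24 mm (x, y, z), 45 g. Origin: centre of its underside; z up. Same as block_a.
- spool: Spool of bright wire with black flanges, standing on one flange: 48 mm diameter, 40 mm high, 220 g. Origin: centre of its underside; z up.
- bottle: Small white glue bottle with an orange-yellow cap, standing: body 21 mm diameter to 27 mm height, narrow cap above to 38 mm, 30 g. Origin: centre of its underside; z up.
- cradle: Target: low bare-metal cradle fixed to the bench. Base 52 (x) x 70 (y) x 3 mm; two V saddles 12 mm thick at y = -28 and +28 mm, 16 mm high, reaching 24.4 mm to each side; fingers fit in the 44 mm between them. The tube lies along its y axis, underside 5 mm and axis 24.5 mm above the bench. Origin: centre of its underside. +x points away from the robot, within 0.25 rad.
- red_pad: Target: red metal pad fixed to the bench, 48 (x) x 34 (y) x 3 mm, centred 75 mm from the cradle's centre beyond one end of the tube (either end). Origin: centre of its underside; axes parallel to the cradle's: +x is 'behind', y runs along the tube. The block's 42 mm side goes along the pad's x. The spool goes behind it, centre 68 mm along +x from the pad's centre.
- blue_pad: Target: blue metal pad, same size and manner as the red pad, at the other end of the cradle. The bottle goes behind this pad, its centre 55 mm along +x from the pad's centre.
- store_rest: Black plastic rest fixed to the bench in which the tube lies at the start: same shape and size as the cradle, origin at the centre of its underside, tube along its y axis.
Things that resemble listed ones, but are neither listed nor needed, are in the scene too. Leave any green look-alike of the block_a alone.

How it is judged:
By the outcome, as a careful person would: the job done as asked, in the order asked, and still so for the second after the job is handed in, with the robot touching nothing.
It also fails if it takes over 144 s, if anything falls off the work surface, if the arm or the gripper's body presses on something with over 40 N, if the wrist force passes 120 N, or if a joint passes its speed limit or range.

### The arm

A 6-joint arm with a two-finger parallel gripper is mounted at the origin on a cart in front of the work surface, level with it; the furniture and walls round the work are solid. World frame = base frame: x ahead of the robot, y to its left, z up, the work surface at z = 0. Lengths are in m, angles in rad, forces in N, time in s.
With the tool pointing down it reaches from about 0.425 to 0.95 m from the base axis. Payload 14.7 kg.
Tool frame: the origin (TCP) lies on the centre line of the jaws, within the pads' length; the fingertips stand 8 mm ahead of it and the grasp point (between the pads) lies 11 mm behind it (arm.tip_extent is the distance from the TCP to the fingertips, in m); x points along the fingers, y is the direction in which the jaws open and shut, and the axes are right-handed (so a half turn about x gives the same grasp; the last joint's range is limited). The gripper opens to 85 mm and grips with 20 to 120 N. Pads are 22 mm wide; open, the fingers measure 114 mm over their backs; the gripper's body (76 mm by 85 mm) begins 54 mm behind the grasp point. The pads swing forward as they close: fully open they stand 13 mm farther back than shut.
Start: joints at [1.206, 0.48, 1.596, -0, 1.065, -0.047], TCP at [0.203, 0.617, 0.217] pointing down, gripper open.
Joint ranges: [-2.75, 2.75], [-0.82, 2.05], [0.23, 2.67], [-1.56, 4.7], [0.09, 2.69], [-2.92, 2.92]. Speed limits (rad/s): [1.89, 1.89, 2.39, 3.01, 3.01, 3.01].

### API

Orientations are given as [roll, pitch, yaw] about the fixed x, y, z axes, in that order (R = Rz(yaw) Ry(pitch) Rx(roll)).
In Python, from station import arm, optics, spotter gives the robot as it stands. The module is installed in compiled form; this text tells all that it offers.
- The arm moves only by the tool jog_arm, never from a script. Its argument "commands" is a list of rows, each an object of numbers: "claw": the closure, from 0 (fully open) to 1 (shut); "x", "y", "z": the shift along the world's x, y, z in mm; "ax", "ay", "az": the turn, a rotation vector about the world's x, y, z in rad. A call has 1 to 8 rows; each row is the pose to reach, as a shift and turn from the pose commanded when the call began; what a row does not reach only later rows make up. A row lasts 1/8 s, in which the tool goes at most 62.5 mm and 10.7 degrees, less where a joint would pass 70% of its speed; a pose out of reach is approached as far as the arm can. A call with a gripper value outside its range is refused whole. The fingers move at their own pace and stop on an object; the grip force is fixed at half the most. Time passes only in rows, so rows that repeat a pose let the fingers close. It gives the time, the measured TCP pose, the force and the opening at its end, in the units of the state.
- arm.get_state(): the state, without advancing time (a new reading comes with each control period).
- optics.snapshot(name): name is "side" or "top"; returns the picture (480x640x3 uint8, blue, green, red); there is no depth.
- optics.get_calibration(name): a dict with "fx", "fy", "cx", "cy" (pixels), "position" and "rotation" of the camera in the world. Camera axes: x right, y down, z forward; pixel columns grow to the right and rows downward; lengths in m; the calibration is good to about 2 mm. A picture is of the moment at which its call begins. get_calibration takes no time and is no camera call.
- arm.job_done(): hands the job in, once; it reports no verdict.
Trained networks look in the newest picture that a camera, given by its name, has taken for a name from the list of things; names that differ only in an ending like _2 or _b are one class to them, and where a whole thing is asked for, a point or a joint stands for the part that bears it (a point fixed in the world has none). Each returns a list of dicts, best first, with "confidence" (0 to 1); they miss things now and then, are a little off and sometimes report something else, mostly with a low value. They report only what shows in the picture. A call takes as long as a camera call. They do not tell look-alikes from the thing itself.
- spotter.regions_of(query, camera): "pixels" (480x640 bool, what is visible of it) and "bbox" ([left, top, right, bottom] in pixels, round what is visible of it).
The state is a dict: "clock": time; "q": joint angles; "qvel": joint speeds; "effort": joint torques, N m; "position": TCP position; "orientation": TCP orientation; "force": force on the tool from outside, world axes, zero at the start; "ft_torque": the same for the moment, N m; "opening": finger opening in m.
Only numpy, scipy, OpenCV 4.12 (cv2) and the standard library are available. Lean on these libraries where they do the work, as an engineer would, in place of code of your own. Each camera call takes 0.05 s, during which the arm holds its last target.

## Working session

There is one attempt and no reset: what is moved stays moved. The work goes in short steps, Python scripts to look and compute and a tool call to move; the robot and the scene stay as the last step left them, time stands still between calls to the robot, and variables do not carry over. Pictures are saved under pics/ and viewed, and the job is handed in when it is done.

Besides the shell and the picture viewer there is one more tool, called after ">>>" by a JSON object that holds its "op" and its "data", one argument or row to a line. jog_arm: Moves the arm, as the interface text tells. Its arguments: {"type":"object","properties":{"commands":{"type":"array","items":{"type":"object","properties":{"claw":{"type":"number"},"x":{"type":"number"},"y":{"type":"number"},"z":{"type":"number"},"ax":{"type":"number"},"ay":{"type":"number"},"az":{"type":"number"}}}}},"required":["commands"]}

```bash
mkdir -p pics; python3 - <<'E'
from station import arm, optics, spotter
import cv2
print(arm.get_state(), arm.tip_extent)
for n in ("side","top"):
    im=optics.snapshot(n); cv2.imwrite(f"pics/{n}0.png",im)
    print(n,optics.get_calibration(n))
E
```

```text
{'clock': 0.0, 'q': array([ 1.20635149e+00,  4.80786357e-01,  1.59687452e+00, -3.96090877e-05,
        1.06510834e+00, -4.65842373e-02]), 'qvel': array([-0.00064273, -0.00107038,  0.00171337, -0.00162875, -0.0010431 ,
        0.00146498]), 'effort': array([-1.83255121e-03, -9.50668716e+01, -4.30186236e+01, -5.30161276e-05,
        1.23500891e-02, -3.11249812e-05]), 'position': array([0.20297713, 0.61704173, 0.21650167]), 'orientation': array([-1.58795684,  1.56961925, -1.90579823]), 'force': array([-0.35728478,  0.05371807, -0.01065246]), 'ft_torque': array([ 0.0022506 , -0.05487273, -0.03244284]), 'opening': 0.08579412407138855} 0.008
side {'fx': 624.7833363509303, 'fy': 624.7833363509303, 'cx': 322.11804041604, 'cy': 234.5636418353408, 'position': array([0.39981357, 1.09359688, 0.51016032]), 'rotation': array([-2.058706  ,  0.00645487, -2.99527624])}
top {'fx': 447.7292921992138, 'fy': 447.7292921992138, 'cx': 317.06468861200426, 'cy': 236.4198200900684, 'position': array([0.36576953, 0.2252212 , 0.88578199]), 'rotation': array([-2.96527239, -0.01447198, -1.57377261])}
```

View pics/side0.png

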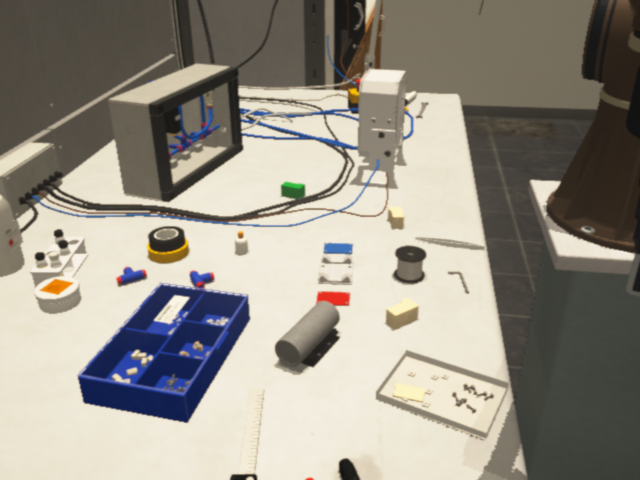

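View pics/top0.png

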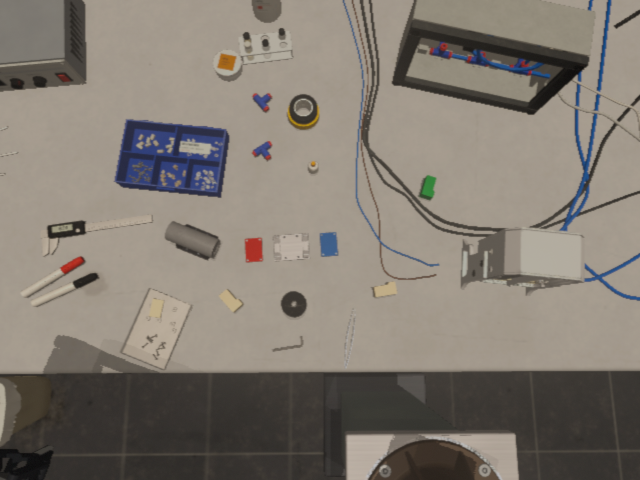

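```bash
cat > h.py <<'E'
from station import arm, optics, spotter
import cv2, numpy as np
from scipy.spatial.transform import Rotation as R
C={}
for n in ("side","top"):
    c=optics.get_calibration(n)
    C[n]=(np.array([[c['fx'],0,c['cx']],[0,c['fy'],c['cy']],[0,0,1]]),R.from_euler('xyz',c['rotation']).as_matrix(),np.array(c['position']))
def proj(n,P):
    K,Rm,t=C[n]; P=np.atleast_2d(P); p=(P-t)@Rm@K.T
    return p[:,:2]/p[:,2:]
def ray(n,uv):
    K,Rm,t=C[n]; return t,Rm@np.linalg.solve(K,[uv[0],uv[1],1.])
def onz(n,uv,z):
    t,d=ray(n,uv); return t+d*(z-t[2])/d[2]
def tri(uvs,uvt):
    A=[];b=[]
    for n,uv in (("side",uvs),("top",uvt)):
        t,d=ray(n,uv); d=d/np.linalg.norm(d); M=np.eye(3)-np.outer(d,d); A.append(M);b.append(M@t)
    p=np.linalg.lstsq(np.vstack(A),np.hstack(b),rcond=None)[0]
    return p,np.linalg.norm(np.vstack(A)@p-np.hstack(b))
E
python3 - <<'E'
from h import *
import pickle
print(proj("top",[0,0,0]),proj("side",[[0,0,0],[.203,.617,.217]]),proj("top",[.203,.617,.217]))
D={}
for n in ("side","top"):
    im=optics.snapshot(n)
    for q in ("tube","block_a","spool","bottle","cradle","red_pad","blue_pad","store_rest"):
        r=spotter.regions_of(q,n); D[n,q]=r
        print(n,q,[(round(x['confidence'],2),[int(v) for v in x['bbox']],int(x['pixels'].sum())) for x in r][:6])
pickle.dump(D,open("d0.pkl","wb"))
E
```

```text
[[434.89289867 520.89038887]] [[627.63587919 216.83497016]
 [637.11380126 293.5896929 ]] [[ 29.39789213 435.66742221]]
side tube [(0.94, [274, 300, 341, 368], 2228)]
side block_a [(0.72, [282, 182, 307, 194], 298), (0.59, [383, 297, 417, 330], 704), (0.56, [388, 206, 406, 229], 307), (0.36, [301, 326, 340, 368], 553)]
side spool [(0.56, [394, 245, 428, 282], 992)]
side bottle [(0.68, [235, 231, 250, 255], 246)]
side cradle [(0.62, [319, 251, 355, 284], 921)]
side red_pad [(0.72, [388, 204, 406, 230], 308), (0.59, [318, 288, 352, 303], 435)]
side blue_pad [(0.79, [323, 243, 352, 254], 314)]
side store_rest [(0.79, [303, 326, 341, 364], 519)]
top tube [(0.58, [163, 222, 218, 257], 1114)]
top block_a [(0.81, [421, 177, 438, 198], 279), (0.74, [376, 282, 399, 295], 239), (0.69, [218, 293, 243, 310], 294)]
top spool [(0.6, [281, 290, 310, 315], 437), (0.46, [373, 281, 400, 298], 283)]
top bottle [(0.5, [313, 164, 316, 173], 73)]
top cradle [(0.98, [275, 232, 312, 263], 910), (0.7, [164, 221, 219, 256], 1152), (0.18, [280, 291, 305, 316], 519)]
top red_pad [(0.64, [245, 240, 262, 264], 387)]
top blue_pad [(0.88, [318, 233, 337, 257], 397), (0.32, [244, 239, 259, 266], 404)]
top store_rest [(0.67, [178, 224, 210, 259], 136)]
```

```bash
python3 - <<'E'
import cv2
s=cv2.imread("pics/side0.png");t=cv2.imread("pics/top0.png")
cv2.imwrite("pics/sc.png",cv2.resize(s[170:370,220:490],None,fx=2.9,fy=2.9,interpolation=2))
cv2.imwrite("pics/tc.png",cv2.resize(t[140:320,150:410],None,fx=3,fy=3,interpolation=2))
E
```

```text
(no output)
```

View pics/sc.png

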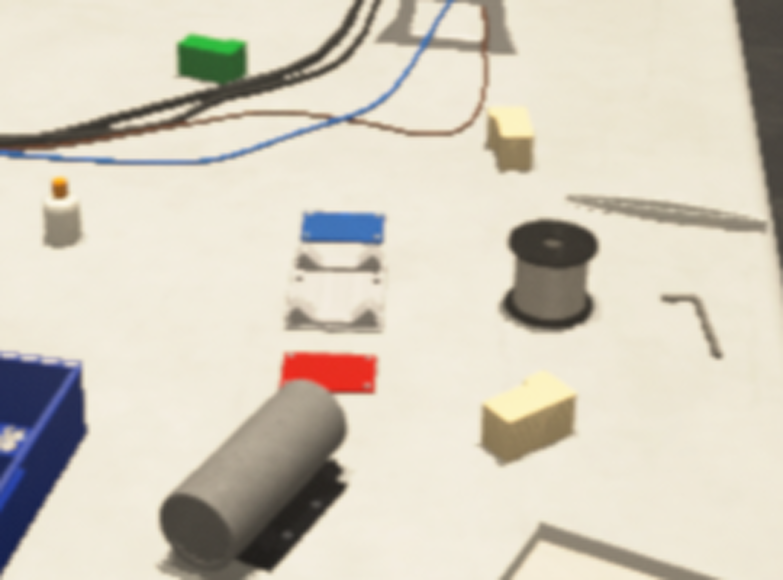

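View pics/tc.png

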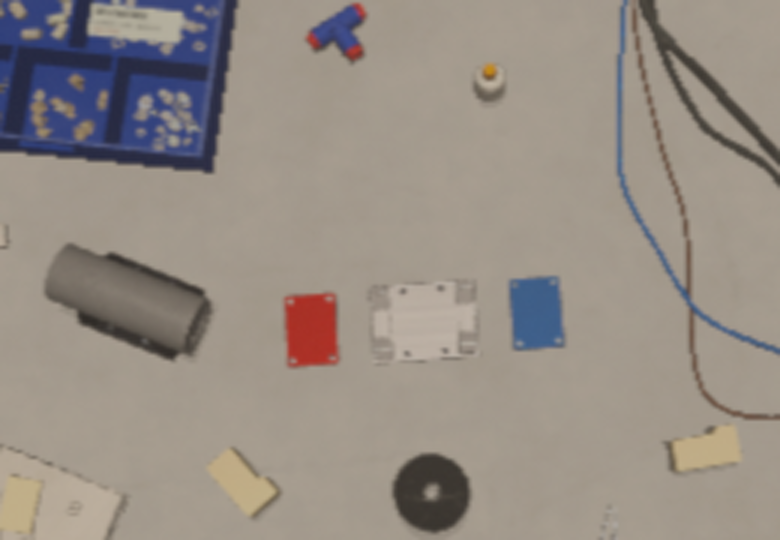

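```bash
cat > fit.py <<'E'
from h import *
from scipy.optimize import minimize
def box(lx,ly,z0,z1):
    return np.array([[sx*lx/2,sy*ly/2,z] for sx in(-1,1) for sy in (-1,1) for z in (z0,z1)])
a=np.linspace(0,2*np.pi,40,endpoint=False)
def cylz(parts): # (r,z)
    return np.vstack([np.c_[r*np.cos(a),r*np.sin(a),0*a+z] for r,z in parts])
def cyly(r,l,zc):
    return np.vstack([np.c_[r*np.cos(a),0*a+y,r*np.sin(a)+zc] for y in(-l/2,l/2)])
M={'pad':[box(.048,.034,0,.003)],'block':[box(.024,.042,0,.024)],
 'spool':[cylz([(.024,0),(.024,.040)])],'bottle':[cylz([(.0105,0),(.0105,.027)]),cylz([(.005,.027),(.005,.038)])],
 'tube':[cyly(.0195,.098,.0245)],'cradle':[box(.0488,.068,0,.016)]}
S=4
def refine(im,seed,pad=12,it=6):
    """grabcut refine around the network mask at 4x"""
    ys,xs=np.where(seed); x0,x1=max(xs.min()-pad,0),min(xs.max()+pad,640); y0,y1=max(ys.min()-pad,0),min(ys.max()+pad,480)
    crop=cv2.resize(im[y0:y1,x0:x1],None,fx=S,fy=S,interpolation=cv2.INTER_CUBIC)
    s=cv2.resize(seed[y0:y1,x0:x1].astype(np.uint8),None,fx=S,fy=S,interpolation=0)
    k=np.ones((3,3),np.uint8)
    m=np.full(s.shape,cv2.GC_BGD,np.uint8)
    m[cv2.dilate(s,k,iterations=4*S//2)>0]=cv2.GC_PR_BGD; m[s>0]=cv2.GC_PR_FGD
    m[cv2.erode(s,k,iterations=2*S)>0]=cv2.GC_FGD
    cv2.grabCut(crop,m,None,np.zeros((1,65)),np.zeros((1,65)),it,cv2.GC_INIT_WITH_MASK)
    f=((m==1)|(m==3)).astype(np.uint8)
    n,l,st,_=cv2.connectedComponentsWithStats(f)
    f=(l==1+np.argmax(st[1:,4])).astype(np.uint8)
    return f,(x0,y0),crop
def sil(n,parts,p,shape,off):
    c,s=np.cos(p[2]),np.sin(p[2]); Rz=np.array([[c,-s,0],[s,c,0],[0,0,1]])
    o=np.zeros(shape,np.uint8)
    for P in parts:
        uv=(proj(n,P@Rz.T+[p[0],p[1],p[3]])-off+.5)*S-.5
        h=cv2.convexHull(np.round(uv*16).astype(np.int32)); cv2.fillConvexPoly(o,h,255,cv2.LINE_AA,4)
    return o/255.
def fit(parts,obs,p0,free=(0,1,2,3)):
    free=list(free); sc=np.array([.004,.004,.15,.004])
    def f(v):
        p=np.array(p0,float); p[free]=p0[free]+v*sc[free]; e=0
        for n,(m,off,_) in obs.items():
            e+=np.abs(sil(n,parts,p,m.shape,off)-m).sum()/m.sum()
        return e/len(obs)
    p0=np.array(p0,float);best=None
    for r in range(3):
        q=minimize(f,np.zeros(len(free)),method='Nelder-Mead',options=dict(xatol=1e-3,fatol=1e-5,maxiter=600,initial_simplex=np.vstack([np.zeros(len(free)),np.eye(len(free))])))
        p0[free]+=q.x*sc[free]; sc=sc*.5
    return p0,q.fun
E
cat > run1.py <<'E'
from fit import *
import pickle
D=pickle.load(open("d0.pkl","rb")); I={n:cv2.imread(f"pics/{n}0.png") for n in("side","top")}
def m(n,q,bb):
    for r in D[n,q]:
        if abs(np.array(r['bbox'])-bb).max()<8: return r['pixels']
jobs=[('tube','tube',[274,300,341,368],[163,222,218,257],-.3),
('block1','block',[383,297,417,330],[218,293,243,310],-.8),
('block2','block',[388,206,406,229],[376,282,399,295],.1),
('spool','spool',[394,245,428,282],[281,290,310,315],0),
('bottle','bottle',[235,231,250,255],None,0),
('red_pad','pad',[318,288,352,303],[245,240,262,264],0),('blue_pad','pad',[323,243,352,254],[318,233,337,257],0),
('cradle','cradle',[319,251,355,284],[275,232,312,263],0)]
out={};tiles=[]
for name,mod,bs,bt,yaw in jobs:
    q='block_a' if 'block' in name else name
    sd={'side':m('side',q,bs)}
    if bt: sd['top']=m('top',q,bt)
    else:
        z=np.zeros((480,640),bool); z[161:173,308:319]=1; sd['top']=z
    obs={n:refine(I[n],s) for n,s in sd.items()}
    zc={'tube':.0245}.get(name,M[mod][0][:,2].mean())
    cs={}
    for n,(f,off,_) in obs.items():
        ys,xs=np.where(f); cs[n]=np.array([xs.mean(),ys.mean()])/S+off
    p,res=tri(cs['side'],cs['top'])
    g=onz('top',cs['top'],zc); fr=(0,1,3) if mod in('spool','bottle') else (0,1,2,3)
    print(name,'tri',p.round(4),'miss',round(res,4))
    b=fit(M[mod],obs,[g[0],g[1],yaw,0],fr); b0=fit(M[mod],obs,[g[0],g[1],yaw,0],fr[:-1]); 
    print('   both,z free',b[0].round(4),round(b[1],3),' z0',b0[0].round(4),round(b0[1],3))
    for n in obs:
        o=fit(M[mod],{n:obs[n]},b0[0],fr[:-1]); print('   ',n,o[0].round(4),round(o[1],3))
    out[name]=b0[0]
    for n in obs:
        f,off,c=obs[n]; c=c.copy()
        cv2.drawContours(c,cv2.findContours(f,0,2)[0],-1,(0,255,255),1)
        s=(sil(n,M[mod],b0[0],f.shape,off)>.5).astype(np.uint8); cv2.drawContours(c,cv2.findContours(s,0,2)[0],-1,(255,0,255),1)
        tiles.append(cv2.resize(c,(190,190)))
pickle.dump(out,open("fit0.pkl","wb"))
cv2.imwrite("pics/fit0.png",np.vstack([np.hstack(tiles[i:i+4]) for i in range(0,16,4)])[:600] if 0 else cv2.resize(np.vstack([np.hstack(tiles[i:i+4]) for i in range(0,16,4)]),(600,600)))
E
python3 run1.py
```

```text
tube tri [0.516  0.4541 0.0202] miss 0.0014
   both,z free [ 0.5153  0.4542 -0.3696 -0.001 ] 0.068  z0 [ 0.515   0.4544 -0.3695  0.    ] 0.071
    side [ 0.5155  0.4557 -0.3724  0.    ] 0.041
    top [ 0.5143  0.4538 -0.3671  0.    ] 0.083
block1 tri [0.3965 0.378  0.0098] miss 0.0016
   both,z free [ 0.3968  0.3788 -0.7391 -0.0013] 0.137  z0 [ 0.3967  0.3794 -0.7104  0.    ] 0.143
    side [ 0.3979  0.3803 -0.618   0.    ] 0.106
    top [ 0.397   0.378  -0.8046  0.    ] 0.129
block2 tri [0.4172 0.0784 0.0089] miss 0.0015
   both,z free [ 0.4188  0.0798  0.1631 -0.0014] 0.212  z0 [0.4184 0.0822 0.1533 0.    ] 0.222
    side [0.4194 0.0826 0.174  0.    ] 0.079
    top [0.4164 0.0807 0.2652 0.    ] 0.302
spool tri [0.3893 0.2572 0.0183] miss 0.0013
   both,z free [ 0.3892  0.2573  0.     -0.001 ] 0.108  z0 [0.3891 0.2573 0.     0.    ] 0.112
    side [0.3914 0.2581 0.     0.    ] 0.138
    top [0.3888 0.2574 0.     0.    ] 0.053
bottle tri [0.6654 0.2198 0.0117] miss 0.0021
   both,z free [ 0.6663  0.2206  0.     -0.002 ] 0.228  z0 [0.6657 0.2211 0.     0.    ] 0.255
    side [0.6662 0.2231 0.     0.    ] 0.217
    top [0.6641 0.2203 0.     0.    ] 0.182
red_pad tri [0.4962 0.3382 0.0015] miss 0.0002
   both,z free [0.4976 0.3388 0.0771 0.0005] 0.142  z0 [0.4977 0.3389 0.0762 0.    ] 0.142
    side [0.4984 0.3375 0.0642 0.    ] 0.216
    top [0.4969 0.3389 0.0726 0.    ] 0.031
blue_pad tri [ 5.085e-01  1.886e-01 -2.000e-04] miss 0.0015
   both,z free [ 5.089e-01  1.894e-01  5.860e-02 -2.000e-04] 0.089  z0 [0.5088 0.1895 0.0608 0.    ] 0.089
    side [0.5103 0.1893 0.0919 0.    ] 0.096
    top [0.5081 0.1895 0.0682 0.    ] 0.036
cradle tri [0.5029 0.2638 0.0027] miss 0.0008
   both,z free [ 0.5028  0.2639  0.0631 -0.0024] 0.1  z0 [0.5025 0.2651 0.0597 0.    ] 0.109
    side [0.5033 0.2663 0.0792 0.    ] 0.131
    top [0.502  0.264  0.0537 0.    ] 0.07
```

View pics/fit0.png

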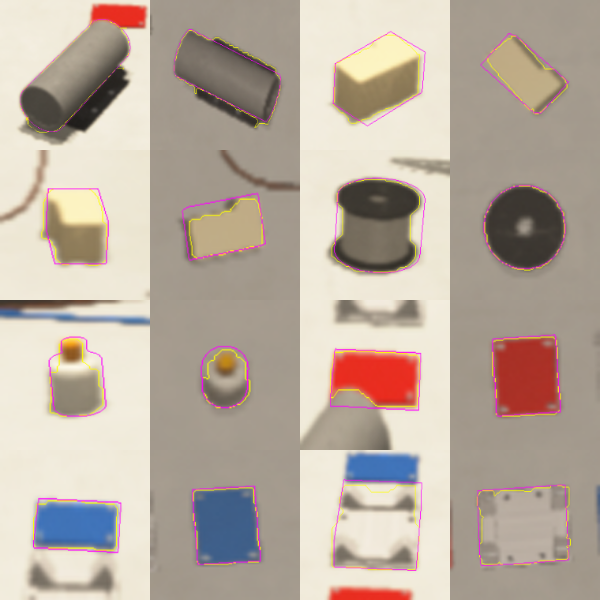

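```bash
python3 - <<'E'
from h import *
I={n:cv2.imread(f"pics/{n}0.png") for n in("side","top")}
z=lambda im,x,y,w,h,k:cv2.resize(im[y:y+h,x:x+w],None,fx=k,fy=k,interpolation=cv2.INTER_CUBIC)
a=z(I['side'],375,195,50,40,8);b=z(I['side'],375,290,50,45,8)
c=z(I['top'],365,265,50,40,8);d=z(I['top'],205,280,50,45,8)
cv2.imwrite("pics/blk.png",np.vstack([np.hstack([a,c]),np.hstack([b,d])])[:600])
for uv in [(390,278),(398,278),(410,278),(384,272)]: print(uv,onz('top',uv,.003).round(3))
E
```

```text
(390, 278) [0.44  0.068 0.003]
(398, 278) [0.44  0.052 0.003]
(410, 278) [0.439 0.029 0.003]
(384, 272) [0.451 0.08  0.003]
```

View pics/blk.png

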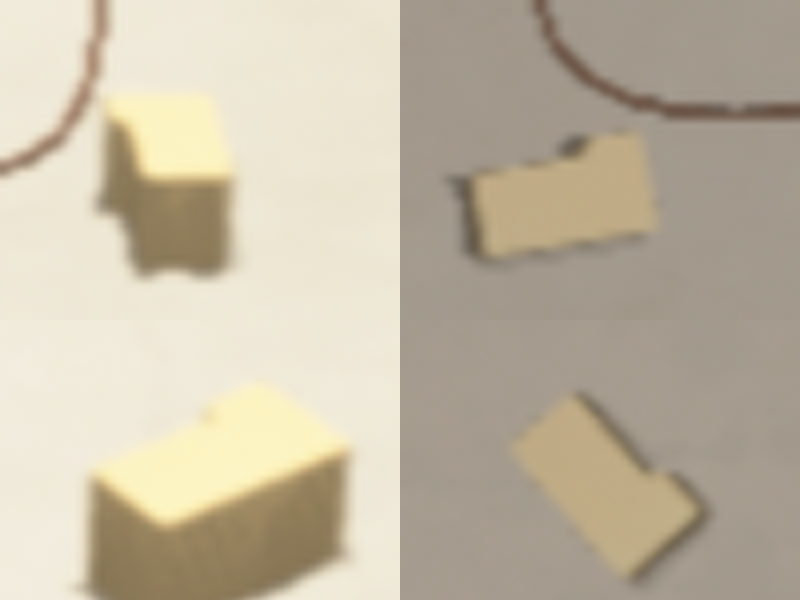

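```bash
cat > run2.py <<'E'
from fit import *
import pickle
D=pickle.load(open("d0.pkl","rb")); I={n:cv2.imread(f"pics/{n}0.png") for n in("side","top")}
def bx(x0,x1,y0,y1,z0,z1): return np.array([[x,y,z] for x in(x0,x1) for y in(y0,y1) for z in(z0,z1)])
L=[bx(-.012,.0075,-.021,.021,0,.024),bx(-.012,.012,-.021,-.005,0,.024)]
def m(n,q,bb):
    for r in D[n,q]:
        if abs(np.array(r['bbox'])-bb).max()<8: return r['pixels']
tiles=[]
for name,bs,bt,g in [('b1',[383,297,417,330],[218,293,243,310],[.397,.379,-.75,0]),('b2',[388,206,406,229],[376,282,399,295],[.418,.081,.16,0])]:
    obs={'side':refine(I['side'],m('side','block_a',bs)),'top':refine(I['top'],m('top','block_a',bt))}
    for ns in (('side','top'),('side',),('top',)):
        o=fit(L,{n:obs[n] for n in ns},g,(0,1,2)); print(name,ns,o[0].round(4),round(o[1],3))
        if len(ns)==2:
            b=o[0]; print(' zfree',fit(L,obs,g)[0].round(4))
    for n in obs:
        f,off,c=obs[n]; c=c.copy()
        cv2.drawContours(c,cv2.findContours(f,0,2)[0],-1,(0,255,255),1)
        s=(sil(n,L,b,f.shape,off)>.5).astype(np.uint8); cv2.drawContours(c,cv2.findContours(s,0,2)[0],-1,(255,0,255),1)
        tiles.append(cv2.resize(c,(300,300)))
cv2.imwrite("pics/fit1.png",np.vstack([np.hstack(tiles[:2]),np.hstack(tiles[2:])]))
s=arm.get_state(); Rm=R.from_euler('xyz',s['orientation']).as_matrix(); print(Rm.round(3),s['position'],s['clock'])
E
python3 run2.py
```

```text
b1 ('side', 'top') [ 0.398   0.3778 -0.8462  0.    ] 0.083
 zfree [ 3.980e-01  3.778e-01 -8.484e-01 -2.000e-04]
b1 ('side',) [ 0.3998  0.3788 -0.7992  0.    ] 0.064
b1 ('top',) [ 0.3975  0.3776 -0.8501  0.    ] 0.047
b2 ('side', 'top') [0.4186 0.0823 0.1565 0.    ] 0.163
 zfree [ 0.419   0.0797  0.1701 -0.0019]
b2 ('side',) [0.4196 0.0829 0.1686 0.    ] 0.066
b2 ('top',) [0.4179 0.0814 0.1885 0.    ] 0.192
[[-0.     0.312  0.95 ]
 [ 0.     0.95  -0.312]
 [-1.     0.    -0.   ]] [0.20307766 0.61744714 0.21712043] 1.0
```

View pics/fit1.png

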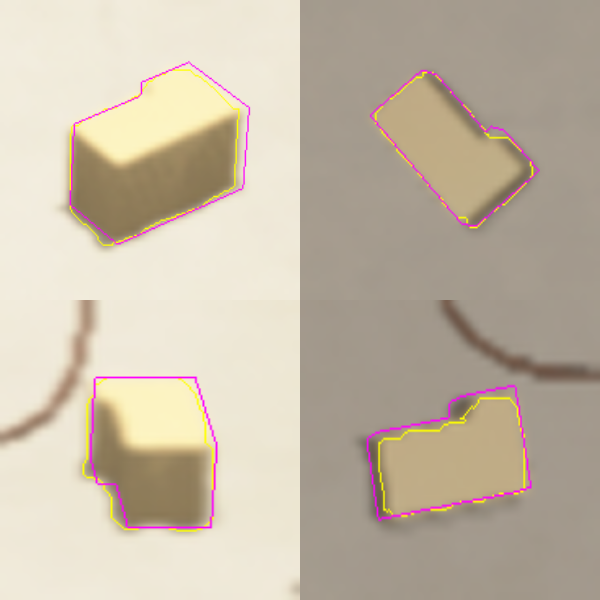

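>>> {"op": "jog_arm", "data": {
  "commands": [
    {"x": 40, "y": -20, "az": -0.18},
    {"x": 80, "y": -40, "az": -0.36},
    {"x": 120, "y": -62, "az": -0.54},
    {"x": 160, "y": -84, "az": -0.72},
    {"x": 200, "y": -105, "az": -0.9},
    {"x": 240, "y": -126, "az": -1.08},
    {"x": 280, "y": -147, "az": -1.26},
    {"x": 312, "y": -163, "az": -1.44}
  ]
}}

```text
invalid input
```

>>> {"op": "jog_arm", "data": {
  "commands": [
    {"z": -40, "az": -0.1},
    {"z": -80, "az": -0.19},
    {"z": -90, "az": -0.19},
    {"z": -90, "az": -0.19},
    {"z": -90, "az": -0.19}
  ]
}}

```text
invalid input
```

```bash
cat > st.py <<'E'
from h import *
s=arm.get_state(); Rm=R.from_euler('xyz',s['orientation']).as_matrix()
print('t',round(s['clock'],2),'pos',(s['position']*1000).round(1),'down',Rm[:,0].round(3),'jaw',round(np.arctan2(Rm[1,1],Rm[0,1]),4),'F',s['force'].round(1),'open',round(s['opening']*1000,1),'q',s['q'].round(2))
E
python3 st.py; python3 -c "
from h import *
for n in('side','top'): cv2.imwrite(f'pics/{n}1.png',optics.snapshot(n))
a=cv2.imread('pics/side1.png');b=cv2.imread('pics/top1.png');cv2.imwrite('pics/c1.png',np.vstack([a[150:400],b[120:370]]))"
```

```text
t 1.0 pos [203.1 617.4 217.1] down [-0.  0. -1.] jaw 1.253 F [-1.2 -0.3 -0.9] open 85.3 q [ 1.21  0.48  1.6   0.    1.07 -0.05]
```

View pics/c1.png

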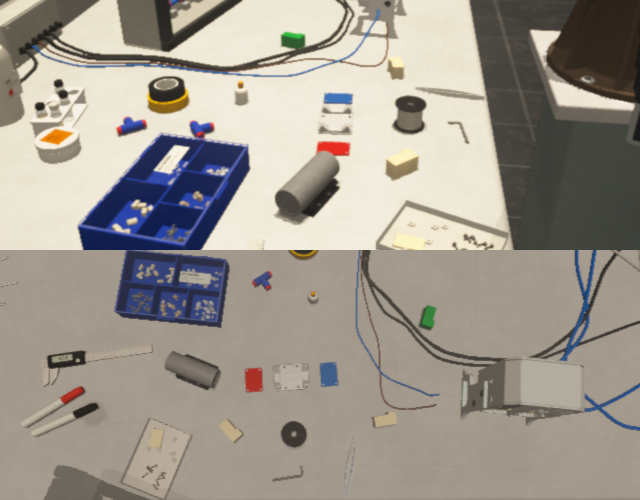

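>>> {"op": "jog_arm", "data": {
  "commands": [
    {"x": 40, "y": -20, "z": 0, "ax": 0, "ay": 0, "az": -0.18, "claw": 0},
    {"x": 80, "y": -40, "z": 0, "ax": 0, "ay": 0, "az": -0.36, "claw": 0},
    {"x": 120, "y": -62, "z": 0, "ax": 0, "ay": 0, "az": -0.54, "claw": 0},
    {"x": 160, "y": -84, "z": 0, "ax": 0, "ay": 0, "az": -0.72, "claw": 0},
    {"x": 200, "y": -105, "z": 0, "ax": 0, "ay": 0, "az": -0.9, "claw": 0},
    {"x": 240, "y": -126, "z": 0, "ax": 0, "ay": 0, "az": -1.08, "claw": 0},
    {"x": 280, "y": -147, "z": 0, "ax": 0, "ay": 0, "az": -1.26, "claw": 0},
    {"x": 312, "y": -163, "z": 0, "ax": 0, "ay": 0, "az": -1.44, "claw": 0}
  ]
}}

```text
clock: 2.1
position: [0.5167, 0.4534, 0.2171]
orientation: [1.669, 1.571, -0.095]
force: [0.2, 1.4, -0.0]
opening: 0.0856
```

>>> {"op": "jog_arm", "data": {
  "commands": [
    {"x": 0, "y": 0, "z": -40, "ax": 0, "ay": 0, "az": -0.1, "claw": 0},
    {"x": 0, "y": 0, "z": -80, "ax": 0, "ay": 0, "az": -0.18, "claw": 0},
    {"x": 0, "y": 0, "z": -90, "ax": 0, "ay": 0, "az": -0.18, "claw": 0},
    {"x": 0, "y": 0, "z": -90, "ax": 0, "ay": 0, "az": -0.18, "claw": 0}
  ]
}}

```text
clock: 2.6
position: [0.515, 0.4546, 0.1273]
orientation: [-0.552, 1.57, -2.488]
force: [0.3, -0.3, 1.0]
opening: 0.0855
```

```bash
python3 st.py; python3 st.py; python3 -c "
from h import *
for n in('side','top'): cv2.imwrite(f'pics/{n}1.png',optics.snapshot(n))
a=cv2.imread('pics/side1.png');b=cv2.imread('pics/top1.png');cv2.imwrite('pics/c1b.png',np.vstack([a[150:400],b[120:370]]))"
```

```text
t 2.6 pos [515.  454.6 127.3] down [-0. -0. -1.] jaw -0.3649 F [ 0.3 -0.3  1. ] open 85.5 q [0.68 0.62 1.58 0.   0.94 1.04]
t 2.6 pos [515.  454.6 127.3] down [-0. -0. -1.] jaw -0.3649 F [ 0.3 -0.3  1. ] open 85.5 q [0.68 0.62 1.58 0.   0.94 1.04]
```

View pics/c1b.png

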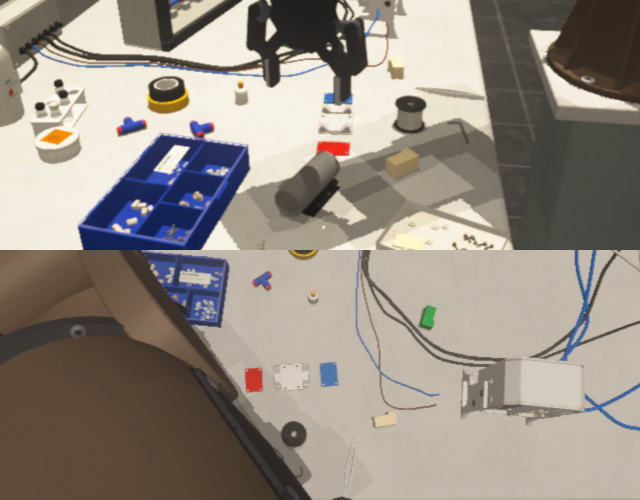

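>>> {"op": "jog_arm", "data": {
  "commands": [
    {"x": 0, "y": 0, "z": -40, "ax": 0, "ay": 0, "az": 0, "claw": 0},
    {"x": 0, "y": 0, "z": -80, "ax": 0, "ay": 0, "az": 0, "claw": 0},
    {"x": 0, "y": 0, "z": -100, "ax": 0, "ay": 0, "az": 0, "claw": 0},
    {"x": 0, "y": 0, "z": -114, "ax": 0, "ay": 0, "az": 0, "claw": 0},
    {"x": 0, "y": 0, "z": -114, "ax": 0, "ay": 0, "az": 0, "claw": 0}
  ]
}}

```text
clock: 3.32
position: [0.5152, 0.4546, 0.0132]
orientation: [-0.619, 1.571, -2.557]
force: [0.8, 0.1, 0.5]
opening: 0.0852
```

```bash
python3 st.py; python3 -c "
from h import *
n='side'; a=optics.snapshot(n);cv2.imwrite('pics/s2.png',cv2.resize(a[200:400,200:440],None,fx=3,fy=3))"
```

```text
t 3.33 pos [515.2 454.6  13.2] down [-0. -0. -1.] jaw -0.3668 F [0.8 0.1 0.5] open 85.2 q [0.68 0.76 1.64 0.   0.74 1.05]
```

View pics/s2.png

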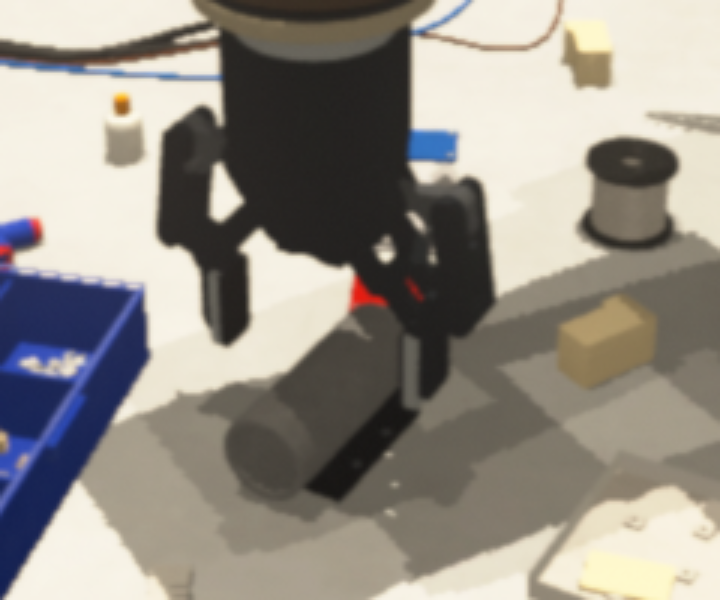

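>>> {"op": "jog_arm", "data": {
  "commands": [
    {"x": 0, "y": 0, "z": 0, "ax": 0, "ay": 0, "az": 0, "claw": 1},
    {"x": 0, "y": 0, "z": 0, "ax": 0, "ay": 0, "az": 0, "claw": 1},
    {"x": 0, "y": 0, "z": 0, "ax": 0, "ay": 0, "az": 0, "claw": 1},
    {"x": 0, "y": 0, "z": 0, "ax": 0, "ay": 0, "az": 0, "claw": 1},
    {"x": 0, "y": 0, "z": 0, "ax": 0, "ay": 0, "az": 0, "claw": 1},
    {"x": 0, "y": 0, "z": 0, "ax": 0, "ay": 0, "az": 0, "claw": 1}
  ]
}}

```text
clock: 4.12
position: [0.5148, 0.4549, 0.0142]
orientation: [-2.779, 1.57, 1.566]
force: [-5.8, -0.6, 12.4]
opening: 0.0338
```

```bash
python3 st.py; python3 -c "
from h import *
n='side'; a=optics.snapshot(n);cv2.imwrite('pics/s3.png',cv2.resize(a[200:400,200:440],None,fx=3,fy=3))"
```

```text
t 4.12 pos [514.8 454.9  14.2] down [ 0.     0.001 -1.   ] jaw -0.3672 F [-5.8 -0.6 12.4] open 33.8 q [0.68 0.76 1.64 0.   0.74 1.05]
```

View pics/s3.png

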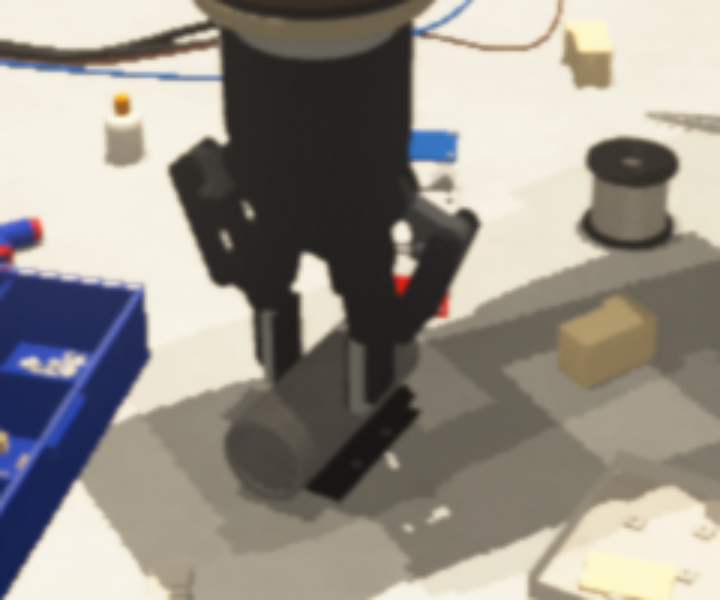

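>>> {"op": "jog_arm", "data": {
  "commands": [
    {"x": 0, "y": 0, "z": 8, "ax": 0, "ay": 0, "az": 0, "claw": 1},
    {"x": 0, "y": 0, "z": 20, "ax": 0, "ay": 0, "az": 0, "claw": 1},
    {"x": 0, "y": 0, "z": 40, "ax": 0, "ay": 0, "az": 0, "claw": 1},
    {"x": 0, "y": 0, "z": 40, "ax": 0, "ay": 0, "az": 0, "claw": 1}
  ]
}}

```text
clock: 4.68
position: [0.5163, 0.4554, 0.0556]
orientation: [2.611, 1.567, 0.673]
force: [-1.0, 0.5, -1.1]
opening: 0.0332
```

```bash
python3 st.py; python3 -c "
from h import *
n='side'; a=optics.snapshot(n);cv2.imwrite('pics/s4.png',cv2.resize(a[200:400,200:440],None,fx=3,fy=3))"
```

```text
t 4.67 pos [516.3 455.4  55.6] down [ 0.003  0.002 -1.   ] jaw -0.3671 F [-1.   0.5 -1.1] open 33.2 q [ 0.68  0.71  1.63 -0.    0.81  1.05]
```

View pics/s4.png

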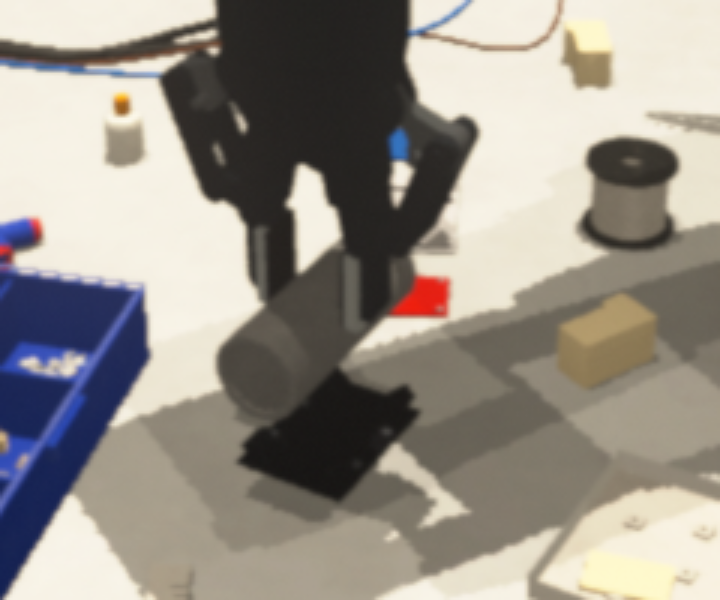

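>>> {"op": "jog_arm", "data": {
  "commands": [
    {"x": 0, "y": 0, "z": 40, "ax": 0, "ay": 0, "az": 0, "claw": 1},
    {"x": -2, "y": -30, "z": 50, "ax": 0, "ay": 0, "az": 0.1, "claw": 1},
    {"x": -4, "y": -65, "z": 50, "ax": 0, "ay": 0, "az": 0.2, "claw": 1},
    {"x": -6, "y": -100, "z": 50, "ax": 0, "ay": 0, "az": 0.3, "claw": 1},
    {"x": -8, "y": -135, "z": 50, "ax": 0, "ay": 0, "az": 0.4, "claw": 1},
    {"x": -10, "y": -170, "z": 50, "ax": 0, "ay": 0, "az": 0.44, "claw": 1},
    {"x": -12, "y": -189, "z": 50, "ax": 0, "ay": 0, "az": 0.44, "claw": 1},
    {"x": -12, "y": -190, "z": 50, "ax": 0, "ay": 0, "az": 0.44, "claw": 1}
  ]
}}

```text
clock: 5.72
position: [0.503, 0.2636, 0.103]
orientation: [-1.347, 1.57, -2.847]
force: [-0.3, 0.0, -1.1]
opening: 0.0338
```

>>> {"op": "jog_arm", "data": {
  "commands": [
    {"x": 0, "y": 0, "z": -20, "ax": 0, "ay": 0, "az": 0, "claw": 1},
    {"x": 0, "y": 0, "z": -40, "ax": 0, "ay": 0, "az": 0, "claw": 1},
    {"x": 0, "y": 0, "z": -60, "ax": 0, "ay": 0, "az": 0, "claw": 1},
    {"x": 0, "y": 0, "z": -60, "ax": 0, "ay": 0, "az": 0, "claw": 1}
  ]
}}

```text
clock: 6.22
position: [0.5023, 0.265, 0.0419]
orientation: [-1.263, 1.569, -2.761]
force: [-0.8, 0.2, -0.9]
opening: 0.0337
```

```bash
python3 st.py; python3 -c "
from h import *
n='side'; a=optics.snapshot(n);cv2.imwrite('pics/side5.png',a);cv2.imwrite('pics/s5.png',cv2.resize(a[150:350,220:460],None,fx=3,fy=3))
b=optics.snapshot('top');cv2.imwrite('pics/t5.png',b)"
```

```text
t 6.22 pos [502.3 265.   41.9] down [-0.002 -0.001 -1.   ] jaw 0.0731 F [-0.8  0.2 -0.9] open 33.7 q [0.43 0.6  1.92 0.   0.62 0.36]
```

View pics/s5.png

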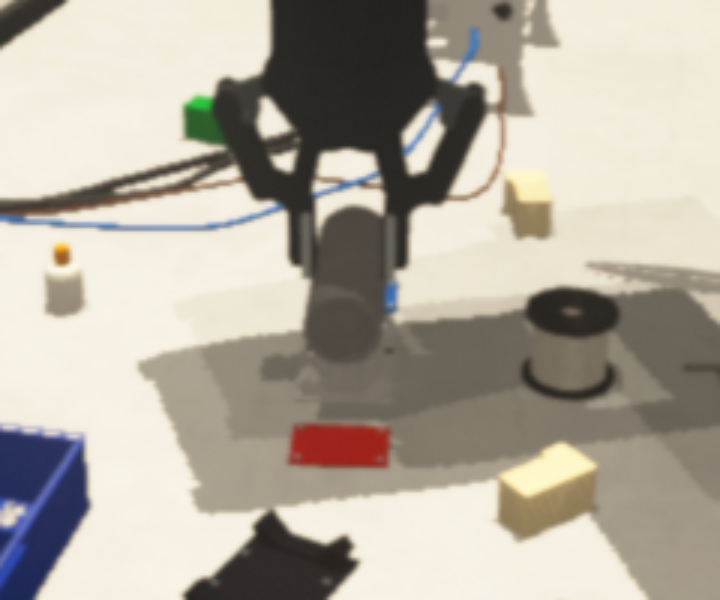

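View pics/t5.png

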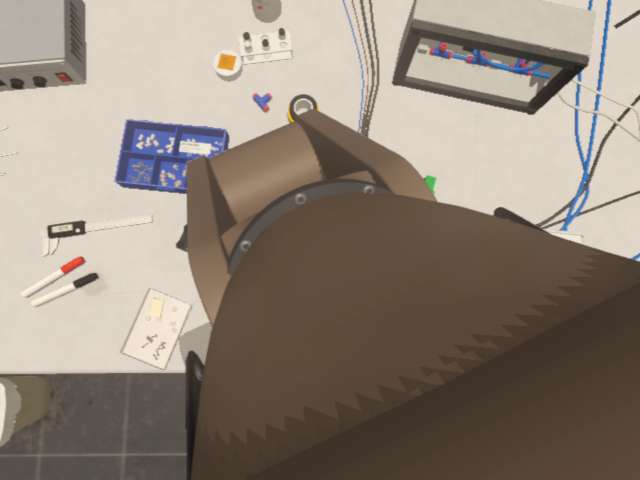

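```bash
cat > run3.py <<'E'
from fit import *
im=cv2.imread("pics/side5.png")
optics.snapshot('side'); r=spotter.regions_of('tube','side'); print([(x['confidence'],x['bbox']) for x in r])
obs={'side':refine(im,r[0]['pixels'])}
for z in(.025,.0277,.030):
    o=fit(M['tube'],obs,[.503,.265,.073,z],(0,1,2)); print(z,o[0].round(4),round(o[1],3))
o=fit(M['tube'],obs,[.503,.265,.073,.0277],(0,1,2,3));print(o[0].round(4),o[1])
f,off,c=obs['side']; s=(sil('side',M['tube'],o[0],f.shape,off)>.5).astype(np.uint8)
cv2.drawContours(c,cv2.findContours(f,0,2)[0],-1,(0,255,255),1);cv2.drawContours(c,cv2.findContours(s,0,2)[0],-1,(255,0,255),1)
cv2.imwrite('pics/f5.png',c)
E
python3 run3.py
```

```text
[(0.9, [319.6, 218.2, 350.0, 273.1]), (0.24, [280.4, 319.9, 339.9, 364.0])]
0.025 [0.5052 0.2605 0.095  0.025 ] 0.058
0.0277 [0.5047 0.2652 0.0949 0.0277] 0.065
0.03 [0.5042 0.269  0.0965 0.03  ] 0.073
[0.5083 0.2359 0.086  0.0103] 0.03969708559626711
```

View pics/f5.png

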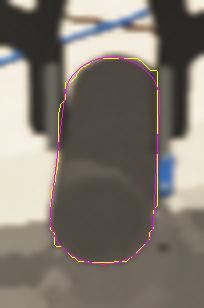

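>>> {"op": "jog_arm", "data": {
  "commands": [
    {"x": 0, "y": 0, "z": -8, "ax": 0, "ay": 0, "az": 0, "claw": 1},
    {"x": 0, "y": 0, "z": -16, "ax": 0, "ay": 0, "az": 0, "claw": 1},
    {"x": 0, "y": 0, "z": -22, "ax": 0, "ay": 0, "az": 0, "claw": 1},
    {"x": 0, "y": 0, "z": -25, "ax": 0, "ay": 0, "az": 0, "claw": 1},
    {"x": 0, "y": 0, "z": -25, "ax": 0, "ay": 0, "az": 0, "claw": 1}
  ]
}}

```text
clock: 7.05
position: [0.5029, 0.2644, 0.0178]
orientation: [-1.267, 1.57, -2.764]
force: [-0.3, 0.1, -1.2]
opening: 0.034
```

```bash
python3 st.py; python3 -c "
from h import *
n='side'; a=optics.snapshot(n);cv2.imwrite('pics/side5.png',a);cv2.imwrite('pics/s6.png',cv2.resize(a[200:330,260:420],None,fx=5,fy=5)[:600])"; python3 run3.py
```

```text
t 7.05 pos [502.9 264.4  17.8] down [-0. -0. -1.] jaw 0.0729 F [-0.3  0.1 -1.2] open 34.0 q [0.43 0.64 1.94 0.   0.57 0.36]
[(0.67, [321.7, 232.3, 349.5, 284.9]), (0.38, [384.6, 297.9, 420.0, 329.1])]
0.025 [0.5013 0.2974 0.1033 0.025 ] 0.159
0.0277 [0.5008 0.3016 0.1058 0.0277] 0.171
0.03 [0.5004 0.3052 0.105  0.03  ] 0.181
[ 0.5087  0.236   0.0891 -0.0143] 0.04843226277946508
```

View pics/s6.png

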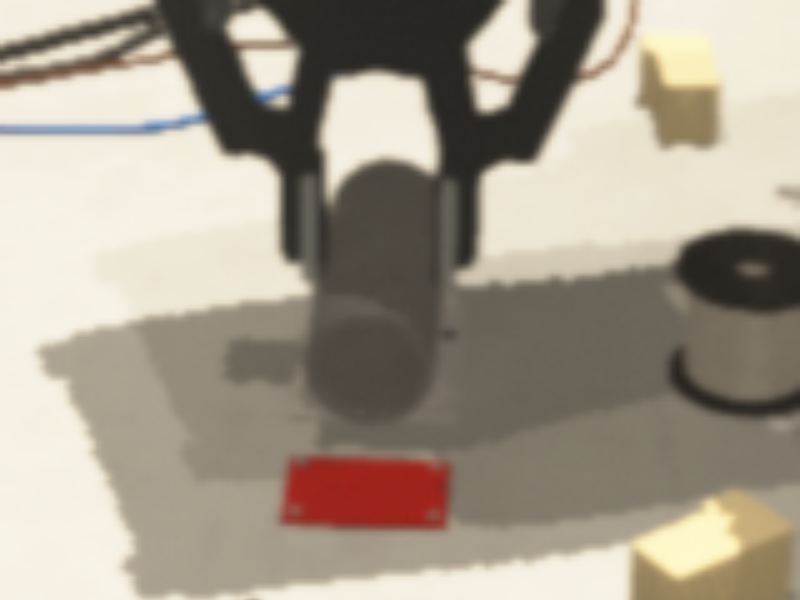

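>>> {"op": "jog_arm", "data": {
  "commands": [
    {"x": 0, "y": 0, "z": -2, "ax": 0, "ay": 0, "az": 0, "claw": 1},
    {"x": 0, "y": 0, "z": -4, "ax": 0, "ay": 0, "az": 0, "claw": 1},
    {"x": 0, "y": 0, "z": -4, "ax": 0, "ay": 0, "az": 0, "claw": 1}
  ]
}}

```text
clock: 7.58
position: [0.5033, 0.2645, 0.0145]
orientation: [1.643, 1.57, 0.145]
force: [-1.3, -2.5, 8.6]
opening: 0.034
```

```bash
python3 st.py
```

```text
t 7.58 pos [503.3 264.5  14.5] down [ 0.  0. -1.] jaw 0.0734 F [-1.3 -2.5  8.6] open 34.0 q [ 0.43  0.64  1.94 -0.    0.56  0.36]
```

>>> {"op": "jog_arm", "data": {
  "commands": [
    {"x": 0, "y": 0, "z": 0, "ax": 0, "ay": 0, "az": 0, "claw": 0.3},
    {"x": 0, "y": 0, "z": 0, "ax": 0, "ay": 0, "az": 0, "claw": 0.1},
    {"x": 0, "y": 0, "z": 0, "ax": 0, "ay": 0, "az": 0, "claw": 0},
    {"x": 0, "y": 0, "z": 0, "ax": 0, "ay": 0, "az": 0, "claw": 0},
    {"x": 0, "y": 0, "z": 0, "ax": 0, "ay": 0, "az": 0, "claw": 0},
    {"x": 0, "y": 0, "z": 30, "ax": 0, "ay": 0, "az": 0, "claw": 0},
    {"x": 0, "y": 0, "z": 80, "ax": 0, "ay": 0, "az": 0, "claw": 0},
    {"x": 0, "y": 0, "z": 106, "ax": 0, "ay": 0, "az": 0, "claw": 0}
  ]
}}

```text
clock: 8.57
position: [0.5038, 0.2648, 0.1223]
orientation: [1.942, 1.569, 0.444]
force: [0.0, 0.1, -0.7]
opening: 0.0854
```

>>> {"op": "jog_arm", "data": {
  "commands": [
    {"x": -30, "y": 40, "z": 10, "ax": 0, "ay": 0, "az": 0.1, "claw": 0},
    {"x": -60, "y": 80, "z": 30, "ax": 0, "ay": 0, "az": 0.25, "claw": 0},
    {"x": -90, "y": 130, "z": 60, "ax": 0, "ay": 0, "az": 0.4, "claw": 0},
    {"x": -120, "y": 170, "z": 80, "ax": 0, "ay": 0, "az": 0.5, "claw": 0},
    {"x": -160, "y": 210, "z": 80, "ax": 0, "ay": 0, "az": 0.67, "claw": 0},
    {"x": -200, "y": 250, "z": 80, "ax": 0, "ay": 0, "az": 0.67, "claw": 0},
    {"x": -240, "y": 280, "z": 80, "ax": 0, "ay": 0, "az": 0.67, "claw": 0},
    {"x": -260, "y": 300, "z": 80, "ax": 0, "ay": 0, "az": 0.67, "claw": 0}
  ]
}}

```text
clock: 9.57
position: [0.2408, 0.5656, 0.2]
orientation: [-1.997, 1.57, -2.823]
force: [0.3, 0.7, -0.4]
opening: 0.0855
```

```bash
cat > look.py <<'E'
import sys
from h import *
k=sys.argv[1]
for n in("side","top"): cv2.imwrite(f"pics/{n}_{k}.png",optics.snapshot(n))
a=cv2.imread(f"pics/side_{k}.png");b=cv2.imread(f"pics/top_{k}.png")
a=cv2.resize(a[200:340,270:470],(560,392),interpolation=2); b=cv2.resize(b[170:320,220:410],(380,300),interpolation=2) if 0 else cv2.resize(b[180:310,220:410],(570,390),interpolation=2)
cv2.imwrite(f"pics/a_{k}.png",a);cv2.imwrite(f"pics/b_{k}.png",b)
E
python3 st.py; python3 look.py 7
```

```text
t 9.57 pos [240.8 565.6 200. ] down [-0. -0. -1.] jaw 0.7448 F [ 0.3  0.7 -0.4] open 85.5 q [1.12 0.45 1.7  0.   0.99 0.37]
```

View pics/a_7.png

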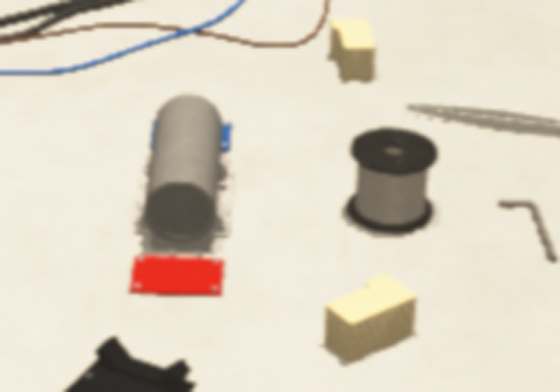

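View pics/b_7.png

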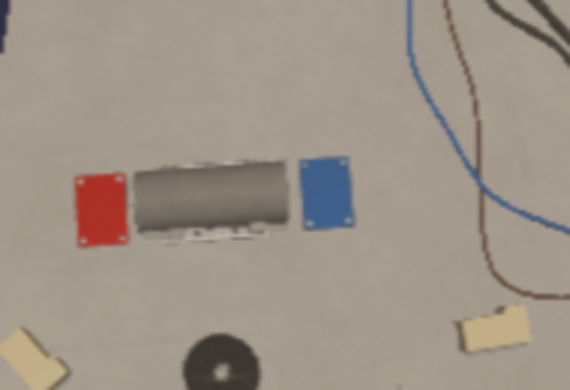

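```bash
cat > run4.py <<'E'
import sys
from fit import *
def bx(x0,x1,y0,y1,z0,z1): return np.array([[x,y,z] for x in(x0,x1) for y in(y0,y1) for z in(z0,z1)])
M['L']=[bx(-.012,.0075,-.021,.021,0,.024),bx(-.012,.012,-.021,-.005,0,.024)]
def near(q,n,g):
    best=None
    for r in spotter.regions_of(q,n):
        ys,xs=np.where(r['pixels'])
        if len(xs)==0: continue
        d=np.hypot(*(np.array([xs.mean(),ys.mean()])-proj(n,g)[0]))
        if d<9 and (best is None or d<best[0]): best=(d,r['pixels'])
    return None if best is None else best[1]
def measure(items,k):
    im={}; res={}; tiles=[]
    for n in('side','top'):
        im[n]=optics.snapshot(n); cv2.imwrite(f'pics/{n}_{k}.png',im[n])
        for name,q,mod,g,fr in items:
            zc={'tube':.0245,'pad':.0015}.get(mod,.012)
            seed=near(q,n,[g[0],g[1],g[3]+zc])
            if seed is None: print(name,n,'not found'); continue
            obs=refine(im[n],seed); p,e=fit(M[mod],{n:obs},np.array(g,float),fr)
            print(name,n,p.round(4),round(e,3)); res[name,n]=p
            f,off,c=obs; c=c.copy(); s=(sil(n,M[mod],p,f.shape,off)>.5).astype(np.uint8)
            cv2.drawContours(c,cv2.findContours(f,0,2)[0],-1,(0,255,255),1);cv2.drawContours(c,cv2.findContours(s,0,2)[0],-1,(255,0,255),1)
            tiles.append(cv2.resize(c,(200,200)))
    while len(tiles)%4: tiles.append(tiles[-1]*0)
    cv2.imwrite(f'pics/m_{k}.png',np.vstack([np.hstack(tiles[i:i+4]) for i in range(0,len(tiles),4)]))
    return res
E
python3 - <<'E'
from run4 import *
measure([('tube','tube','tube',[.5025,.265,.073,0],(0,1,2)),('red','red_pad','pad',[.498,.339,.073,0],(0,1,2)),('blue','blue_pad','pad',[.509,.1895,.073,0],(0,1,2)),
('b1','block_a','L',[.398,.378,-.83,0],(0,1,2)),('b2','block_a','L',[.4186,.082,.18,0],(0,1,2))],8)
E
```

```text
tube side [0.5035 0.2688 0.0843 0.    ] 0.048
red side [0.4984 0.3375 0.0793 0.    ] 0.144
blue side not found
b1 side [ 0.3996  0.3795 -0.8207  0.    ] 0.045
b2 side [0.4197 0.0834 0.1659 0.    ] 0.066
tube top [0.5019 0.2645 0.0722 0.    ] 0.049
red top [0.4968 0.3389 0.0744 0.    ] 0.032
blue top [0.5082 0.1895 0.059  0.    ] 0.045
b1 top [ 0.3974  0.3776 -0.8463  0.    ] 0.05
b2 top [0.4177 0.0829 0.1669 0.    ] 0.103
```

View pics/m_8.png

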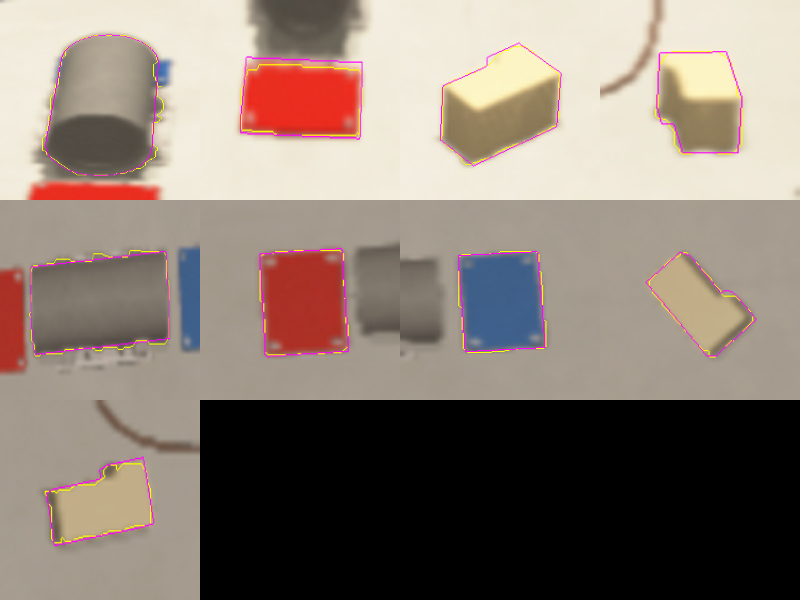

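>>> {"op": "jog_arm", "data": {
  "commands": [
    {"x": 40, "y": -46, "z": 0, "ax": 0, "ay": 0, "az": -0.014, "claw": 0},
    {"x": 77, "y": -92, "z": 0, "ax": 0, "ay": 0, "az": -0.014, "claw": 0},
    {"x": 115, "y": -138, "z": -20, "ax": 0, "ay": 0, "az": -0.014, "claw": 0},
    {"x": 154, "y": -185, "z": -60, "ax": 0, "ay": 0, "az": -0.014, "claw": 0},
    {"x": 154, "y": -185, "z": -110, "ax": 0, "ay": 0, "az": -0.014, "claw": 0},
    {"x": 154, "y": -185, "z": -120, "ax": 0, "ay": 0, "az": -0.014, "claw": 0},
    {"x": 154, "y": -185, "z": -120, "ax": 0, "ay": 0, "az": -0.014, "claw": 0},
    {"x": 154, "y": -185, "z": -120, "ax": 0, "ay": 0, "az": -0.014, "claw": 0}
  ]
}}

```text
clock: 11.28
position: [0.3975, 0.3809, 0.0818]
orientation: [1.573, 1.568, 0.732]
force: [-0.1, 0.6, 0.8]
opening: 0.0851
```

```bash
python3 st.py
```

```text
t 11.28 pos [397.5 380.9  81.8] down [ 0.002  0.002 -1.   ] jaw 0.7302 F [-0.1  0.6  0.8] open 85.1 q [ 0.71  0.52  1.95  0.    0.67 -0.02]
```

>>> {"op": "jog_arm", "data": {
  "commands": [
    {"x": -1, "y": -1.5, "z": -30, "ax": 0, "ay": 0, "az": 0, "claw": 0},
    {"x": -1, "y": -1.5, "z": -55, "ax": 0, "ay": 0, "az": 0, "claw": 0},
    {"x": -1, "y": -1.5, "z": -69, "ax": 0, "ay": 0, "az": 0, "claw": 0},
    {"x": -1, "y": -1.5, "z": -69, "ax": 0, "ay": 0, "az": 0, "claw": 0},
    {"x": -1, "y": -1.5, "z": -69, "ax": 0, "ay": 0, "az": 0, "claw": 0}
  ]
}}

```text
clock: 11.9
position: [0.3965, 0.3786, 0.0121]
orientation: [1.558, 1.569, 0.716]
force: [-0.0, 0.6, 0.8]
opening: 0.0853
```

```bash
python3 st.py; python3 -c "
from h import *
n='side'; a=optics.snapshot(n);cv2.imwrite('pics/s9.png',cv2.resize(a[220:360,330:500],None,fx=4,fy=4))"
```

```text
t 11.9 pos [396.5 378.6  12.1] down [ 0.001  0.001 -1.   ] jaw 0.7293 F [-0.   0.6  0.8] open 85.3 q [ 0.71  0.63  1.99  0.    0.52 -0.02]
```

View pics/s9.png

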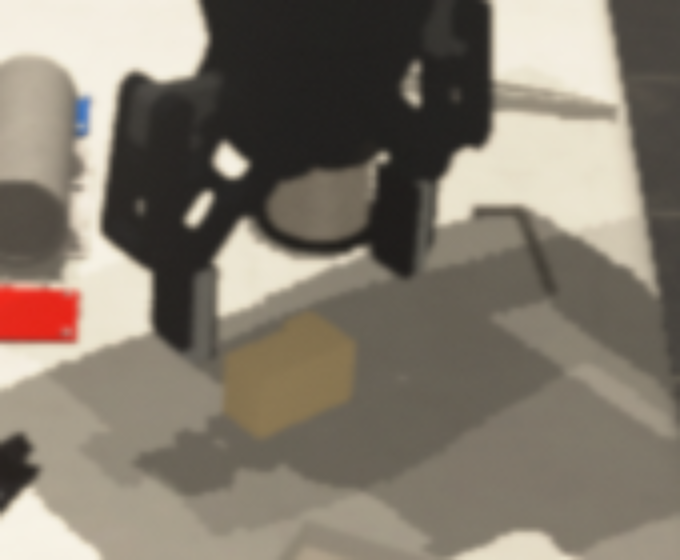

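```bash
python3 -c "
from h import *
for z in (.005,.017,.024): print(z,((proj('side',[.3965,.3786,z])-[330,220])*4).round(0))
d=np.array([.745,.667,0])
for s in(.0425,-.0425): print([((proj('side',np.array([.3965,.3786,z])+s*d)-[330,220])*4).round(0) for z in(.005,.017)])"
```

```text
0.005 [[290. 390.]]
0.017 [[292. 361.]]
0.024 [[293. 344.]]
[array([[192., 431.]]), array([[194., 402.]])]
[array([[383., 350.]]), array([[386., 322.]])]
```

```bash
python3 -c "
from h import *
# s5: crop 220,150 x3, TCP (502.3,265,41.9), jaw .073
for z in (.03,.04,.05,.06,.07): print(z,[((proj('side',np.array([.5023,.265,z])+s*np.array([1,.073,0]))-[220,150])*3).round(0)[0] for s in(-.017,0,.017)])
im=cv2.imread('pics/s9.png')
"
```

```text
0.03 [array([383., 318.]), array([350., 317.]), array([317., 316.])]
0.04 [array([384., 301.]), array([350., 300.]), array([317., 299.])]
0.05 [array([384., 284.]), array([350., 283.]), array([317., 282.])]
0.06 [array([384., 267.]), array([350., 266.]), array([317., 265.])]
0.07 [array([384., 249.]), array([351., 249.]), array([317., 248.])]
```

>>> {"op": "jog_arm", "data": {
  "commands": [
    {"x": 0, "y": 0.5, "z": -6, "ax": 0, "ay": 0, "az": 0, "claw": 0},
    {"x": 0, "y": 0.5, "z": -10, "ax": 0, "ay": 0, "az": 0, "claw": 0},
    {"x": 0, "y": 0.5, "z": -10, "ax": 0, "ay": 0, "az": 0, "claw": 0}
  ]
}}

```text
clock: 12.32
position: [0.3959, 0.3782, 0.0007]
orientation: [-1.585, 1.57, -2.427]
force: [-0.8, 0.4, 0.9]
opening: 0.0853
```

```bash
python3 st.py; python3 -c "
from h import *
n='side'; a=optics.snapshot(n);cv2.imwrite('pics/s10.png',cv2.resize(a[220:360,330:500],None,fx=4,fy=4))"
```

```text
t 12.32 pos [395.9 378.2   0.7] down [-0.001 -0.    -1.   ] jaw 0.729 F [-0.8  0.4  0.9] open 85.3 q [ 0.71  0.65  1.99 -0.    0.5  -0.02]
```

View pics/s10.png

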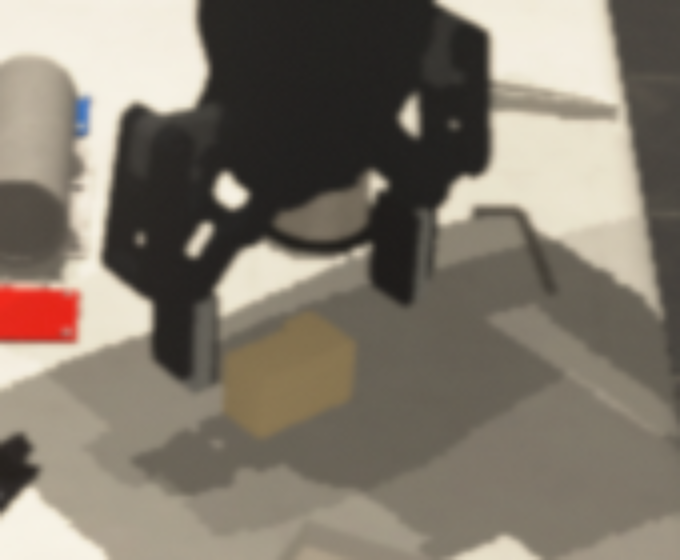

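```bash
python3 -c "
from h import *
for P in ((.4204,.4145),(.357,.358)):
  for z in (0,.005,.01,.015,.02,.03): print(z,((proj('side',[*P,z])-[330,220])*4).round(0))
"
```

```text
0 [[214. 459.]]
0.005 [[214. 447.]]
0.01 [[215. 434.]]
0.015 [[215. 422.]]
0.02 [[216. 410.]]
0.03 [[217. 385.]]
0 [[405. 376.]]
0.005 [[406. 365.]]
0.01 [[407. 353.]]
0.015 [[408. 341.]]
0.02 [[409. 329.]]
0.03 [[411. 305.]]
```

>>> {"op": "jog_arm", "data": {
  "commands": [
    {"x": 0.5, "y": 0.5, "z": -6, "ax": 0, "ay": 0, "az": 0, "claw": 0},
    {"x": 0.5, "y": 0.5, "z": -11, "ax": 0, "ay": 0, "az": 0, "claw": 0},
    {"x": 0.5, "y": 0.5, "z": -14, "ax": 0, "ay": 0, "az": 0, "claw": 0},
    {"x": 0.5, "y": 0.5, "z": -14, "ax": 0, "ay": 0, "az": 0, "claw": 0}
  ]
}}

```text
clock: 12.88
position: [0.3964, 0.3788, -0.0132]
orientation: [-1.579, 1.57, -2.421]
force: [0.7, -0.4, -0.4]
opening: 0.0854
```

```bash
python3 st.py; python3 -c "
from h import *
n='side'; a=optics.snapshot(n);cv2.imwrite('pics/s11.png',cv2.resize(a[220:360,330:500],None,fx=4,fy=4))"
```

```text
t 12.88 pos [396.4 378.8 -13.2] down [-0.001 -0.    -1.   ] jaw 0.729 F [ 0.7 -0.4 -0.4] open 85.4 q [ 0.71  0.68  1.99 -0.    0.47 -0.02]
```

View pics/s11.png

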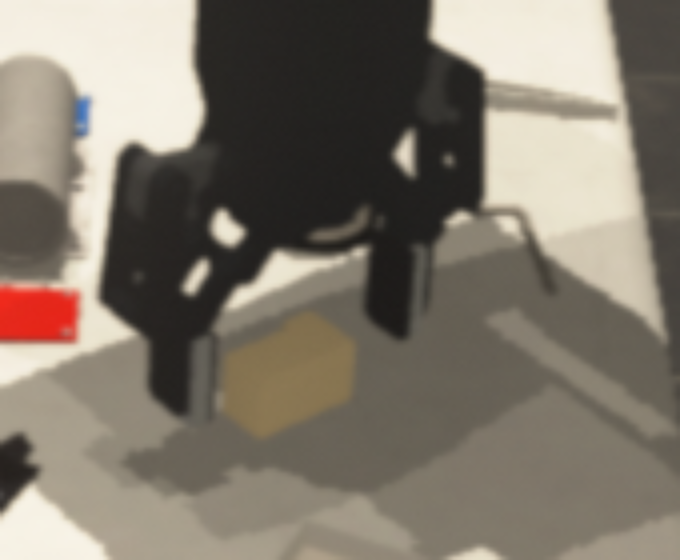

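>>> {"op": "jog_arm", "data": {
  "commands": [
    {"x": 0, "y": 0, "z": 0, "ax": 0, "ay": 0, "az": 0, "claw": 1},
    {"x": 0, "y": 0, "z": 0, "ax": 0, "ay": 0, "az": 0, "claw": 1},
    {"x": 0, "y": 0, "z": 0, "ax": 0, "ay": 0, "az": 0, "claw": 1},
    {"x": 0, "y": 0, "z": 0, "ax": 0, "ay": 0, "az": 0, "claw": 1},
    {"x": 0, "y": 0, "z": 0, "ax": 0, "ay": 0, "az": 0, "claw": 1}
  ]
}}

```text
clock: 13.55
position: [0.3967, 0.379, -0.0126]
orientation: [1.519, 1.571, 0.677]
force: [-0.9, -0.8, 5.7]
opening: 0.0408
```

```bash
python3 st.py; python3 -c "
from h import *
n='side'; a=optics.snapshot(n);cv2.imwrite('pics/s12.png',cv2.resize(a[220:360,330:500],None,fx=4,fy=4))"
```

```text
t 13.55 pos [396.7 379.  -12.6] down [ 0.  0. -1.] jaw 0.729 F [-0.9 -0.8  5.7] open 40.8 q [ 0.71  0.67  1.99 -0.    0.48 -0.02]
```

View pics/s12.png

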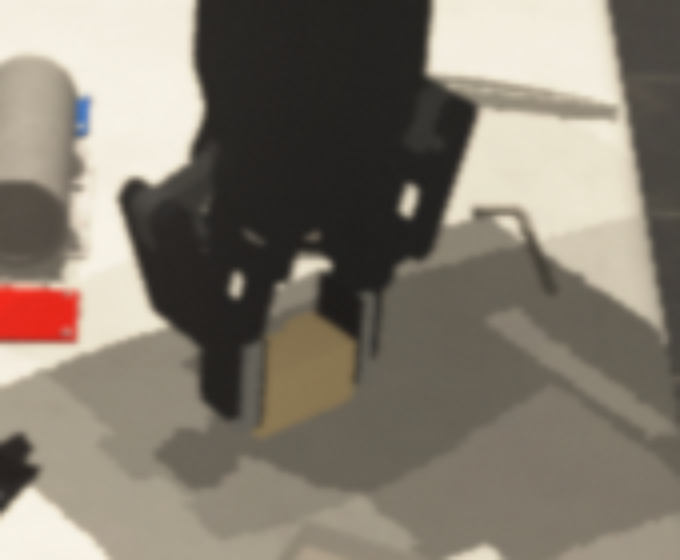

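>>> {"op": "jog_arm", "data": {
  "commands": [
    {"x": 0, "y": 0, "z": 20, "ax": 0, "ay": 0, "az": 0, "claw": 1},
    {"x": 0, "y": 0, "z": 60, "ax": 0, "ay": 0, "az": 0, "claw": 1},
    {"x": 20, "y": -8, "z": 80, "ax": 0, "ay": 0, "az": -0.15, "claw": 1},
    {"x": 45, "y": -18, "z": 80, "ax": 0, "ay": 0, "az": -0.3, "claw": 1},
    {"x": 70, "y": -28, "z": 80, "ax": 0, "ay": 0, "az": -0.45, "claw": 1},
    {"x": 100.5, "y": -38, "z": 80, "ax": 0, "ay": 0, "az": -0.6, "claw": 1},
    {"x": 100.5, "y": -38, "z": 60, "ax": 0, "ay": 0, "az": -0.653, "claw": 1},
    {"x": 100.5, "y": -38, "z": 60, "ax": 0, "ay": 0, "az": -0.653, "claw": 1}
  ]
}}

```text
clock: 14.6
position: [0.4963, 0.3401, 0.046]
orientation: [-1.09, 1.568, -2.585]
force: [-0.6, 0.1, -0.9]
opening: 0.0409
```

>>> {"op": "jog_arm", "data": {
  "commands": [
    {"x": 0, "y": 0, "z": -20, "ax": 0, "ay": 0, "az": 0, "claw": 1},
    {"x": 0, "y": 0, "z": -40, "ax": 0, "ay": 0, "az": 0, "claw": 1},
    {"x": 0, "y": 0, "z": -48, "ax": 0, "ay": 0, "az": 0, "claw": 1},
    {"x": 0, "y": 0, "z": -48, "ax": 0, "ay": 0, "az": 0, "claw": 1}
  ]
}}

```text
clock: 15.1
position: [0.4966, 0.3408, -0.0014]
orientation: [-1.08, 1.57, -2.574]
force: [0.3, -0.5, -0.0]
opening: 0.0409
```

```bash
python3 st.py; python3 -c "
from h import *
n='side'; a=optics.snapshot(n);cv2.imwrite('pics/s13.png',cv2.resize(a[200:340,270:430],None,fx=4,fy=4))"
```

```text
t 15.1 pos [496.6 340.8  -1.4] down [-0.001 -0.001 -1.   ] jaw 0.0766 F [ 0.3 -0.5 -0. ] open 40.9 q [ 0.55  0.7   1.86 -0.    0.58  0.47]
```

View pics/s13.png

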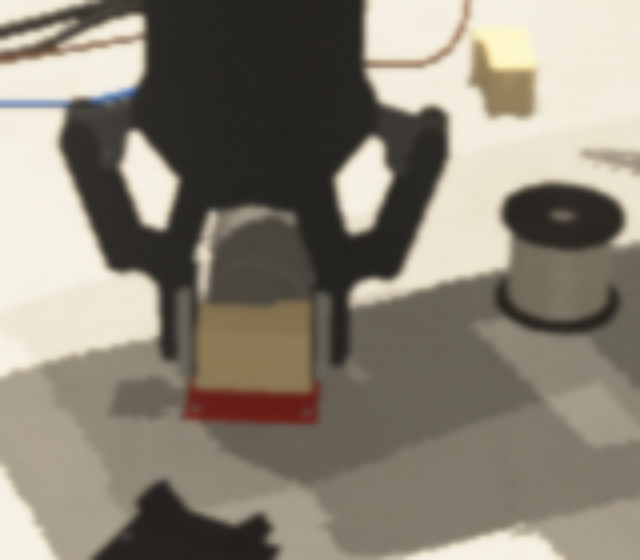

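>>> {"op": "jog_arm", "data": {
  "commands": [
    {"x": 0.6, "y": 0, "z": -4, "ax": 0, "ay": 0, "az": 0, "claw": 1},
    {"x": 0.6, "y": 0, "z": -7, "ax": 0, "ay": 0, "az": 0, "claw": 1},
    {"x": 0.6, "y": 0, "z": -8, "ax": 0, "ay": 0, "az": 0, "claw": 1},
    {"x": 0.6, "y": 0, "z": -8, "ax": 0, "ay": 0, "az": 0, "claw": 1}
  ]
}}

```text
clock: 15.65
position: [0.4977, 0.3409, -0.0089]
orientation: [-1.074, 1.571, -2.569]
force: [0.3, -0.2, 0.1]
opening: 0.0408
```

```bash
python3 st.py
```

```text
t 15.65 pos [497.7 340.9  -8.9] down [-0. -0. -1.] jaw 0.076 F [ 0.3 -0.2  0.1] open 40.8 q [ 0.55  0.71  1.86 -0.    0.57  0.47]
```

No contact yet; 1 mm more, then release and rise.

>>> {"op": "jog_arm", "data": {
  "commands": [
    {"x": -0.3, "y": 0, "z": -1, "ax": 0, "ay": 0, "az": 0, "claw": 1},
    {"x": -0.3, "y": 0, "z": -1, "ax": 0, "ay": 0, "az": 0, "claw": 1}
  ]
}}

```text
clock: 15.9
position: [0.4976, 0.341, -0.0095]
orientation: [1.939, 1.57, 0.445]
force: [0.6, -1.4, 6.5]
opening: 0.0411
```

>>> {"op": "jog_arm", "data": {
  "commands": [
    {"x": 0, "y": 0, "z": 0, "ax": 0, "ay": 0, "az": 0, "claw": 0.3},
    {"x": 0, "y": 0, "z": 0, "ax": 0, "ay": 0, "az": 0, "claw": 0.2},
    {"x": 0, "y": 0, "z": 0, "ax": 0, "ay": 0, "az": 0, "claw": 0},
    {"x": 0, "y": 0, "z": 0, "ax": 0, "ay": 0, "az": 0, "claw": 0},
    {"x": 0, "y": 0, "z": 0, "ax": 0, "ay": 0, "az": 0, "claw": 0},
    {"x": 0, "y": 0, "z": 30, "ax": 0, "ay": 0, "az": 0, "claw": 0},
    {"x": 0, "y": 0, "z": 80, "ax": 0, "ay": 0, "az": 0, "claw": 0},
    {"x": 0, "y": 0, "z": 130, "ax": 0, "ay": 0, "az": 0, "claw": 0}
  ]
}}

```text
clock: 16.9
position: [0.4971, 0.3407, 0.1213]
orientation: [-1.081, 1.57, -2.576]
force: [-0.1, 0.2, 0.5]
opening: 0.0854
```

>>> {"op": "jog_arm", "data": {
  "commands": [
    {"x": -10, "y": -32, "z": 10, "ax": 0, "ay": 0, "az": 0.18, "claw": 0},
    {"x": -20, "y": -64, "z": 10, "ax": 0, "ay": 0, "az": 0.36, "claw": 0},
    {"x": -30, "y": -96, "z": 10, "ax": 0, "ay": 0, "az": 0.54, "claw": 0},
    {"x": -40, "y": -128, "z": 10, "ax": 0, "ay": 0, "az": 0.72, "claw": 0},
    {"x": -50, "y": -160, "z": 10, "ax": 0, "ay": 0, "az": 0.9, "claw": 0},
    {"x": -60, "y": -192, "z": 10, "ax": 0, "ay": 0, "az": 1.08, "claw": 0},
    {"x": -70, "y": -224, "z": 10, "ax": 0, "ay": 0, "az": 1.26, "claw": 0},
    {"x": -80, "y": -259, "z": 10, "ax": 0, "ay": 0, "az": 1.44, "claw": 0}
  ]
}}

```text
clock: 17.9
position: [0.4171, 0.0811, 0.1302]
orientation: [0.124, 1.57, 0.075]
force: [0.4, -0.5, 0.2]
opening: 0.0854
```

>>> {"op": "jog_arm", "data": {
  "commands": [
    {"x": 0, "y": 0, "z": -15, "ax": 0, "ay": 0, "az": 0.15, "claw": 0},
    {"x": 0, "y": 0, "z": -30, "ax": 0, "ay": 0, "az": 0.227, "claw": 0},
    {"x": 0, "y": 0, "z": -50, "ax": 0, "ay": 0, "az": 0.227, "claw": 0},
    {"x": 0, "y": 0, "z": -50, "ax": 0, "ay": 0, "az": 0.227, "claw": 0}
  ]
}}

```text
clock: 18.4
position: [0.4165, 0.0818, 0.0793]
orientation: [3.096, 1.569, -3.015]
force: [-0.5, 0.2, -0.4]
opening: 0.0855
```

```bash
python3 st.py; python3 look.py 14;python3 -c "
import cv2
a=cv2.imread('pics/side_14.png');cv2.imwrite('pics/s14.png',cv2.resize(a[150:330,270:490],None,fx=3,fy=3))"
```

```text
t 18.4 pos [416.5  81.8  79.3] down [-0.002 -0.    -1.   ] jaw 1.7428 F [-0.5  0.2 -0.4] open 85.5 q [ 0.12  0.4   2.22 -0.    0.52 -1.62]
```

View pics/s14.png

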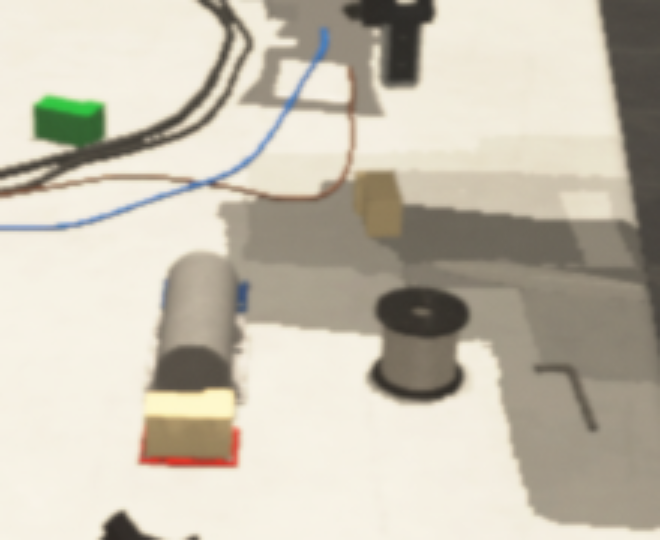

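View pics/b_14.png

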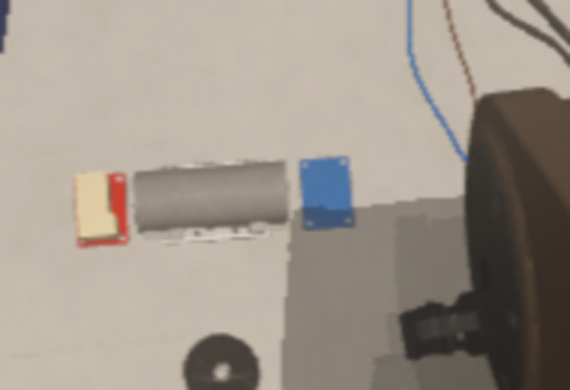

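>>> {"op": "jog_arm", "data": {
  "commands": [
    {"x": -1, "y": 0, "z": -20, "ax": 0, "ay": 0, "az": 0, "claw": 0.28},
    {"x": -1, "y": 0, "z": -40, "ax": 0, "ay": 0, "az": 0, "claw": 0.28},
    {"x": -1, "y": 0, "z": -52, "ax": 0, "ay": 0, "az": 0, "claw": 0.28},
    {"x": -1, "y": 0, "z": -52, "ax": 0, "ay": 0, "az": 0, "claw": 0.28}
  ]
}}

```text
clock: 19.0
position: [0.4162, 0.082, 0.028]
orientation: [3.095, 1.57, -3.016]
force: [-0.6, -0.1, 0.2]
opening: 0.0616
```

```bash
python3 st.py; python3 look.py 15;python3 -c "
import cv2
a=cv2.imread('pics/side_15.png');cv2.imwrite('pics/s15.png',cv2.resize(a[150:270,330:480],None,fx=4,fy=4))"
```

```text
t 19.0 pos [416.2  82.   28. ] down [-0.001 -0.    -1.   ] jaw 1.743 F [-0.6 -0.1  0.2] open 61.6 q [ 0.12  0.51  2.26 -0.    0.38 -1.62]
```

View pics/s15.png

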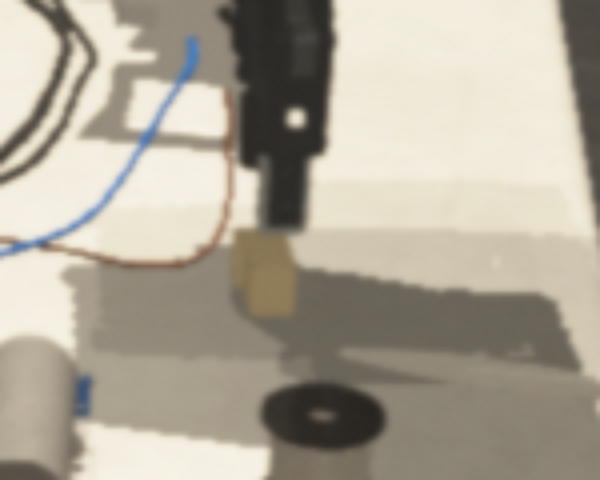

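>>> {"op": "jog_arm", "data": {
  "commands": [
    {"x": 0, "y": 0, "z": -15, "ax": 0, "ay": 0, "az": 0, "claw": 0.28},
    {"x": 0, "y": 0, "z": -28, "ax": 0, "ay": 0, "az": 0, "claw": 0.28},
    {"x": 0, "y": 0, "z": -36, "ax": 0, "ay": 0, "az": 0, "claw": 0.28},
    {"x": 0, "y": 0, "z": -41, "ax": 0, "ay": 0, "az": 0, "claw": 0.28},
    {"x": 0, "y": 0, "z": -41, "ax": 0, "ay": 0, "az": 0, "claw": 0.28}
  ]
}}

```text
clock: 19.73
position: [0.4162, 0.0819, -0.0131]
orientation: [3.112, 1.57, -2.999]
force: [-0.1, -0.0, -0.2]
opening: 0.0615
```

```bash
python3 st.py; python3 look.py 16;python3 -c "
import cv2
a=cv2.imread('pics/side_16.png');cv2.imwrite('pics/s16.png',cv2.resize(a[150:270,330:480],None,fx=4,fy=4))"
```

```text
t 19.73 pos [416.2  81.9 -13.1] down [-0.001 -0.    -1.   ] jaw 1.743 F [-0.1 -0.  -0.2] open 61.5 q [ 0.12  0.6   2.27 -0.    0.27 -1.62]
```

View pics/s16.png

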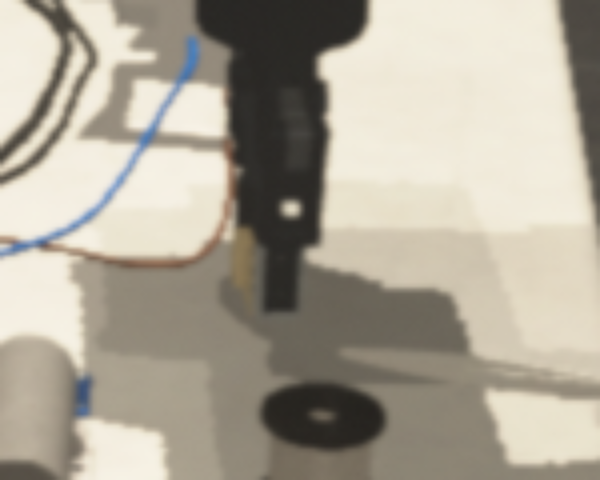

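>>> {"op": "jog_arm", "data": {
  "commands": [
    {"x": 0, "y": 0, "z": 0, "ax": 0, "ay": 0, "az": 0, "claw": 1},
    {"x": 0, "y": 0, "z": 0, "ax": 0, "ay": 0, "az": 0, "claw": 1},
    {"x": 0, "y": 0, "z": 0, "ax": 0, "ay": 0, "az": 0, "claw": 1},
    {"x": 0, "y": 0, "z": 0, "ax": 0, "ay": 0, "az": 0, "claw": 1},
    {"x": 0, "y": 0, "z": 0, "ax": 0, "ay": 0, "az": 0, "claw": 1}
  ]
}}

```text
clock: 20.45
position: [0.4166, 0.082, -0.0124]
orientation: [-0.051, 1.57, 0.121]
force: [-1.7, -0.5, 10.0]
opening: 0.0412
```

>>> {"op": "jog_arm", "data": {
  "commands": [
    {"x": 0, "y": 0, "z": 20, "ax": 0, "ay": 0, "az": 0, "claw": 1},
    {"x": 0, "y": 0, "z": 50, "ax": 0, "ay": 0, "az": 0, "claw": 1},
    {"x": 0, "y": 0, "z": 80, "ax": 0, "ay": 0, "az": 0, "claw": 1},
    {"x": 0, "y": 0, "z": 80, "ax": 0, "ay": 0, "az": 0, "claw": 1}
  ]
}}

```text
clock: 20.95
position: [0.4178, 0.0821, 0.0689]
orientation: [-0.049, 1.567, 0.123]
force: [0.1, 0.3, 0.5]
opening: 0.0407
```

```bash
python3 st.py; python3 - <<'E'
from run4 import *
r=measure([('tube','tube','tube',[.5025,.265,.073,0],(0,1,2)),('red','red_pad','pad',[.498,.339,.073,0],(0,1,2)),
('b1','block_a','L',[.4968,.339,-1.495,.003],(0,1,2))],17)
a=cv2.imread('pics/side_17.png');cv2.imwrite('pics/s17.png',cv2.resize(a[130:270,330:490],None,fx=4,fy=4))
E
```

```text
t 20.95 pos [417.8  82.1  68.9] down [ 0.004  0.    -1.   ] jaw 1.743 F [0.1 0.3 0.5] open 40.7 q [ 0.12  0.42  2.23  0.    0.48 -1.62]
tube side [0.505  0.2599 0.0956 0.    ] 0.173
red side [0.4981 0.3405 0.0376 0.    ] 2.288
b1 side [ 0.4989  0.3391 -1.4713  0.003 ] 0.039
tube top [0.5017 0.2645 0.0682 0.    ] 0.04
red top [0.4966 0.3378 0.0507 0.    ] 1.444
b1 top [ 0.4974  0.3392 -1.4614  0.003 ] 0.138
```

View pics/s17.png

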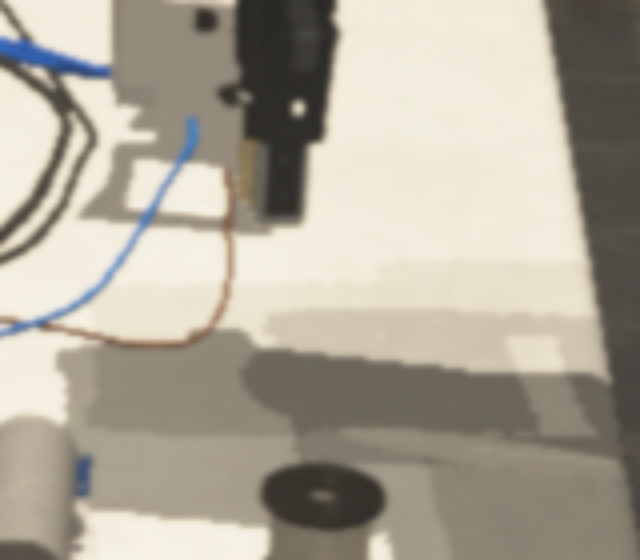

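View pics/m_17.png

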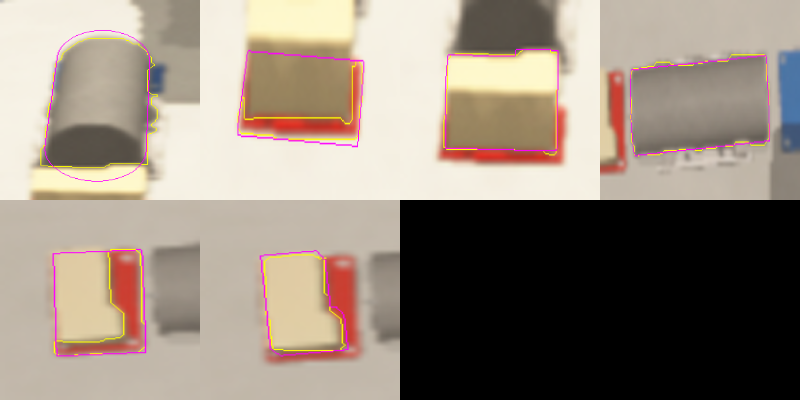

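>>> {"op": "jog_arm", "data": {
  "commands": [
    {"x": 10, "y": 14, "z": 15, "ax": 0, "ay": 0, "az": -0.18, "claw": 1},
    {"x": 20, "y": 28, "z": 15, "ax": 0, "ay": 0, "az": -0.36, "claw": 1},
    {"x": 30, "y": 42, "z": 15, "ax": 0, "ay": 0, "az": -0.54, "claw": 1},
    {"x": 40, "y": 56, "z": 15, "ax": 0, "ay": 0, "az": -0.72, "claw": 1},
    {"x": 55, "y": 70, "z": 15, "ax": 0, "ay": 0, "az": -0.9, "claw": 1},
    {"x": 65, "y": 84, "z": 15, "ax": 0, "ay": 0, "az": -1.08, "claw": 1},
    {"x": 80, "y": 98, "z": 15, "ax": 0, "ay": 0, "az": -1.26, "claw": 1},
    {"x": 92, "y": 109, "z": 15, "ax": 0, "ay": 0, "az": -1.44, "claw": 1}
  ]
}}

```text
clock: 22.35
position: [0.5086, 0.1914, 0.0815]
orientation: [-1.561, 1.57, -2.835]
force: [0.2, -0.3, -0.9]
opening: 0.0406
```

>>> {"op": "jog_arm", "data": {
  "commands": [
    {"x": 0, "y": 0, "z": -15, "ax": 0, "ay": 0, "az": -0.15, "claw": 1},
    {"x": 0, "y": 0, "z": -35, "ax": 0, "ay": 0, "az": -0.227, "claw": 1},
    {"x": 0, "y": 0, "z": -60, "ax": 0, "ay": 0, "az": -0.227, "claw": 1},
    {"x": 0, "y": 0, "z": -80, "ax": 0, "ay": 0, "az": -0.227, "claw": 1},
    {"x": 0, "y": 0, "z": -84, "ax": 0, "ay": 0, "az": -0.227, "claw": 1},
    {"x": 0, "y": 0, "z": -84, "ax": 0, "ay": 0, "az": -0.227, "claw": 1}
  ]
}}

```text
clock: 23.1
position: [0.5082, 0.1909, -0.002]
orientation: [-1.337, 1.57, -2.831]
force: [0.3, 1.3, -0.3]
opening: 0.0406
```

```bash
python3 st.py; python3 look.py 18
```

```text
t 23.1 pos [508.2 190.9  -2. ] down [-0.001 -0.    -1.   ] jaw 0.076 F [ 0.3  1.3 -0.3] open 40.6 q [ 0.3   0.65  2.   -0.    0.49  0.23]
```

View pics/a_18.png

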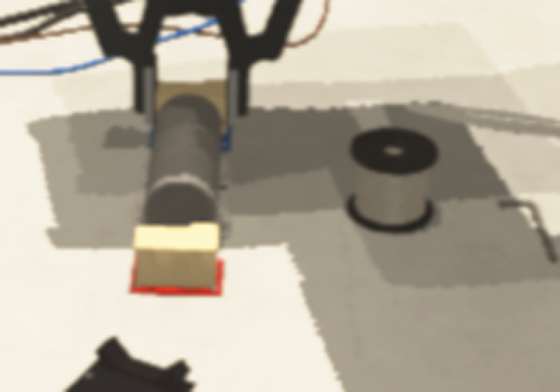

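>>> {"op": "jog_arm", "data": {
  "commands": [
    {"x": 0, "y": 0, "z": -4, "ax": 0, "ay": 0, "az": 0, "claw": 1},
    {"x": 0, "y": 0, "z": -7, "ax": 0, "ay": 0, "az": 0, "claw": 1},
    {"x": 0, "y": 0, "z": -7.5, "ax": 0, "ay": 0, "az": 0, "claw": 1},
    {"x": 0, "y": 0, "z": -7.5, "ax": 0, "ay": 0, "az": 0, "claw": 1}
  ]
}}

```text
clock: 23.7
position: [0.5084, 0.191, -0.0093]
orientation: [-1.327, 1.571, -2.821]
force: [-0.9, 0.2, 0.5]
opening: 0.0408
```

>>> {"op": "jog_arm", "data": {
  "commands": [
    {"x": 0, "y": 0, "z": -0.8, "ax": 0, "ay": 0, "az": 0, "claw": 1},
    {"x": 0, "y": 0, "z": -0.8, "ax": 0, "ay": 0, "az": 0, "claw": 1}
  ]
}}

```text
clock: 23.95
position: [0.5084, 0.191, -0.0094]
orientation: [1.8, 1.571, 0.305]
force: [-5.2, -0.9, 19.7]
opening: 0.041
```

>>> {"op": "jog_arm", "data": {
  "commands": [
    {"x": 0, "y": 0, "z": 0.8, "ax": 0, "ay": 0, "az": 0, "claw": 0.3},
    {"x": 0, "y": 0, "z": 0.8, "ax": 0, "ay": 0, "az": 0, "claw": 0.2},
    {"x": 0, "y": 0, "z": 0.8, "ax": 0, "ay": 0, "az": 0, "claw": 0},
    {"x": 0, "y": 0, "z": 0.8, "ax": 0, "ay": 0, "az": 0, "claw": 0},
    {"x": 0, "y": 0, "z": 0.8, "ax": 0, "ay": 0, "az": 0, "claw": 0},
    {"x": 0, "y": 0, "z": 30, "ax": 0, "ay": 0, "az": 0, "claw": 0},
    {"x": 0, "y": 0, "z": 80, "ax": 0, "ay": 0, "az": 0, "claw": 0},
    {"x": 0, "y": 0, "z": 130, "ax": 0, "ay": 0, "az": 0, "claw": 0}
  ]
}}

```text
clock: 24.95
position: [0.508, 0.1908, 0.121]
orientation: [-1.326, 1.57, -2.821]
force: [0.2, 1.3, 0.9]
opening: 0.0853
```

>>> {"op": "jog_arm", "data": {
  "commands": [
    {"x": -15, "y": 8, "z": 0, "ax": 0, "ay": 0, "az": 0.18, "claw": 0},
    {"x": -30, "y": 16, "z": 0, "ax": 0, "ay": 0, "az": 0.36, "claw": 0},
    {"x": -45, "y": 25, "z": 0, "ax": 0, "ay": 0, "az": 0.54, "claw": 0},
    {"x": -60, "y": 33, "z": 0, "ax": 0, "ay": 0, "az": 0.72, "claw": 0},
    {"x": -75, "y": 42, "z": 0, "ax": 0, "ay": 0, "az": 0.9, "claw": 0},
    {"x": -90, "y": 50, "z": 0, "ax": 0, "ay": 0, "az": 1.08, "claw": 0},
    {"x": -105, "y": 58, "z": 0, "ax": 0, "ay": 0, "az": 1.26, "claw": 0},
    {"x": -119, "y": 66.5, "z": 0, "ax": 0, "ay": 0, "az": 1.44, "claw": 0}
  ]
}}

```text
clock: 25.95
position: [0.3888, 0.2576, 0.1198]
orientation: [-2.473, 1.571, -2.522]
force: [0.9, -0.2, -0.3]
opening: 0.0854
```

>>> {"op": "jog_arm", "data": {
  "commands": [
    {"x": 0, "y": 0, "z": -15, "ax": 0, "ay": 0, "az": 0.13, "claw": 0},
    {"x": 0, "y": 0, "z": -40, "ax": 0, "ay": 0, "az": 0.13, "claw": 0},
    {"x": 0, "y": 0, "z": -60, "ax": 0, "ay": 0, "az": 0.13, "claw": 0},
    {"x": 0, "y": 0, "z": -60, "ax": 0, "ay": 0, "az": 0.13, "claw": 0}
  ]
}}

```text
clock: 26.45
position: [0.3885, 0.2569, 0.0589]
orientation: [-2.695, 1.568, -2.619]
force: [-0.0, -0.5, 0.1]
opening: 0.0855
```

```bash
python3 st.py; python3 look.py 19
```

```text
t 26.45 pos [388.5 256.9  58.9] down [-0.002 -0.001 -1.   ] jaw 1.646 F [-0.  -0.5  0.1] open 85.5 q [ 0.52  0.48  2.15 -0.    0.52 -1.13]
```

View pics/a_19.png

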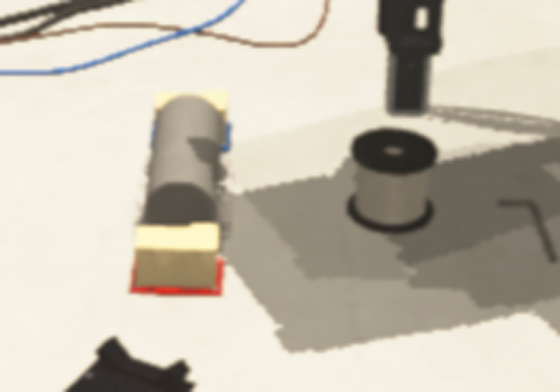

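View pics/b_19.png

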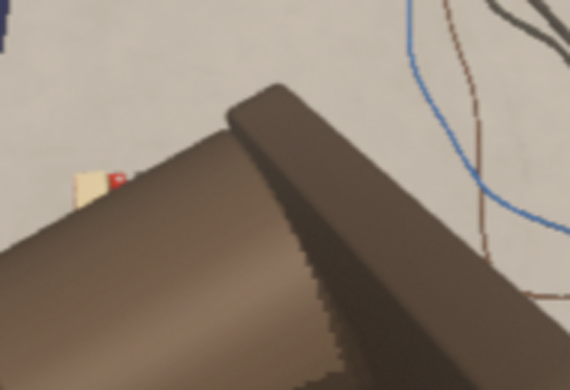

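Descend to TCP −17 over the spool.

>>> {"op": "jog_arm", "data": {
  "commands": [
    {"x": 0.4, "y": 0.4, "z": -20, "ax": 0, "ay": 0, "az": 0, "claw": 0},
    {"x": 0.4, "y": 0.4, "z": -40, "ax": 0, "ay": 0, "az": 0, "claw": 0},
    {"x": 0.4, "y": 0.4, "z": -60, "ax": 0, "ay": 0, "az": 0, "claw": 0},
    {"x": 0.4, "y": 0.4, "z": -75, "ax": 0, "ay": 0, "az": 0, "claw": 0},
    {"x": 0.4, "y": 0.4, "z": -75, "ax": 0, "ay": 0, "az": 0, "claw": 0}
  ]
}}

```text
clock: 27.18
position: [0.3896, 0.2577, -0.0155]
orientation: [-2.698, 1.57, -2.623]
force: [0.3, -0.5, 0.9]
opening: 0.0854
```

```bash
python3 st.py; python3 look.py 20
```

```text
t 27.18 pos [389.6 257.7 -15.5] down [-0.001 -0.    -1.   ] jaw 1.646 F [ 0.3 -0.5  0.9] open 85.4 q [ 0.52  0.63  2.18  0.    0.34 -1.13]
```

View pics/a_20.png

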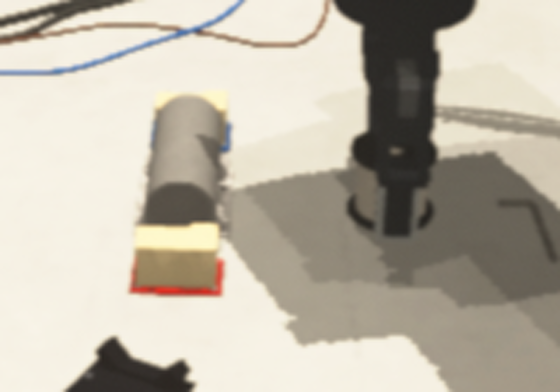

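>>> {"op": "jog_arm", "data": {
  "commands": [
    {"x": 0, "y": 0, "z": 0, "ax": 0, "ay": 0, "az": 0, "claw": 1},
    {"x": 0, "y": 0, "z": 0, "ax": 0, "ay": 0, "az": 0, "claw": 1},
    {"x": 0, "y": 0, "z": 0, "ax": 0, "ay": 0, "az": 0, "claw": 1},
    {"x": 0, "y": 0, "z": 0, "ax": 0, "ay": 0, "az": 0, "claw": 1},
    {"x": 0, "y": 0, "z": 0, "ax": 0, "ay": 0, "az": 0, "claw": 1}
  ]
}}

```text
clock: 27.9
position: [0.39, 0.258, -0.0146]
orientation: [0.439, 1.57, 0.514]
force: [-1.4, -1.6, 11.7]
opening: 0.0462
```

>>> {"op": "jog_arm", "data": {
  "commands": [
    {"x": 0, "y": 0, "z": 10, "ax": 0, "ay": 0, "az": 0, "claw": 1},
    {"x": 0, "y": 0, "z": 40, "ax": 0, "ay": 0, "az": 0, "claw": 1},
    {"x": 0, "y": 0, "z": 80, "ax": 0, "ay": 0, "az": 0, "claw": 1},
    {"x": 0, "y": 0, "z": 80, "ax": 0, "ay": 0, "az": 0, "claw": 1}
  ]
}}

```text
clock: 28.4
position: [0.3913, 0.2587, 0.0675]
orientation: [0.44, 1.566, 0.515]
force: [0.0, -0.0, -2.1]
opening: 0.0467
```

```bash
python3 st.py; python3 look.py 21;python3 -c "
import cv2
a=cv2.imread('pics/side_21.png');cv2.imwrite('pics/s21.png',cv2.resize(a[180:320,330:490],None,fx=4,fy=4))"
```

```text
t 28.4 pos [391.3 258.7  67.5] down [ 0.004  0.002 -1.   ] jaw 1.6461 F [ 0.  -0.  -2.1] open 46.7 q [ 0.52  0.46  2.14 -0.    0.53 -1.13]
```

View pics/s21.png

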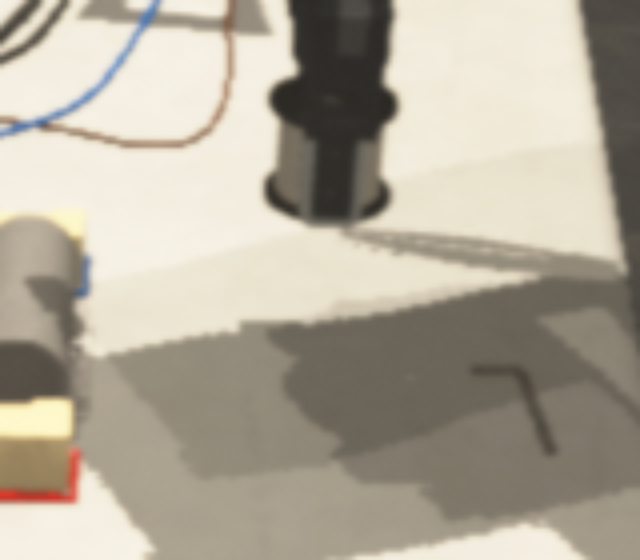

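>>> {"op": "jog_arm", "data": {
  "commands": [
    {"x": 10, "y": 5, "z": 15, "ax": 0, "ay": 0, "az": 0, "claw": 1},
    {"x": 35, "y": 17, "z": 15, "ax": 0, "ay": 0, "az": 0, "claw": 1},
    {"x": 65, "y": 32, "z": 15, "ax": 0, "ay": 0, "az": 0, "claw": 1},
    {"x": 95, "y": 47, "z": 15, "ax": 0, "ay": 0, "az": 0, "claw": 1},
    {"x": 125, "y": 62, "z": 15, "ax": 0, "ay": 0, "az": 0, "claw": 1},
    {"x": 155, "y": 76, "z": 15, "ax": 0, "ay": 0, "az": 0, "claw": 1},
    {"x": 176, "y": 86.5, "z": 15, "ax": 0, "ay": 0, "az": 0, "claw": 1},
    {"x": 176, "y": 86.5, "z": 15, "ax": 0, "ay": 0, "az": 0, "claw": 1}
  ]
}}

```text
clock: 29.5
position: [0.5664, 0.3445, 0.078]
orientation: [-2.683, 1.57, -2.608]
force: [0.0, 0.5, -1.2]
opening: 0.0464
```

>>> {"op": "jog_arm", "data": {
  "commands": [
    {"x": 0, "y": 0, "z": -30, "ax": 0, "ay": 0, "az": 0, "claw": 1},
    {"x": 0, "y": 0, "z": -60, "ax": 0, "ay": 0, "az": 0, "claw": 1},
    {"x": 0, "y": 0, "z": -80, "ax": 0, "ay": 0, "az": 0, "claw": 1},
    {"x": 0, "y": 0, "z": -88, "ax": 0, "ay": 0, "az": 0, "claw": 1},
    {"x": 0, "y": 0, "z": -88, "ax": 0, "ay": 0, "az": 0, "claw": 1},
    {"x": 0, "y": 0, "z": -88, "ax": 0, "ay": 0, "az": 0, "claw": 1}
  ]
}}

```text
clock: 30.25
position: [0.5664, 0.3447, -0.0073]
orientation: [0.422, 1.569, 0.498]
force: [-1.1, 0.4, -1.9]
opening: 0.0465
```

```bash
python3 st.py; python3 look.py 22;python3 -c "
import cv2
a=cv2.imread('pics/side_22.png');cv2.imwrite('pics/s22.png',cv2.resize(a[180:340,220:400],None,fx=4,fy=4)[:600])"
```

```text
t 30.25 pos [566.4 344.7  -7.3] down [ 0.001  0.001 -1.   ] jaw 1.646 F [-1.1  0.4 -1.9] open 46.5 q [ 0.5   0.76  1.71 -0.    0.66 -1.15]
```

View pics/s22.png

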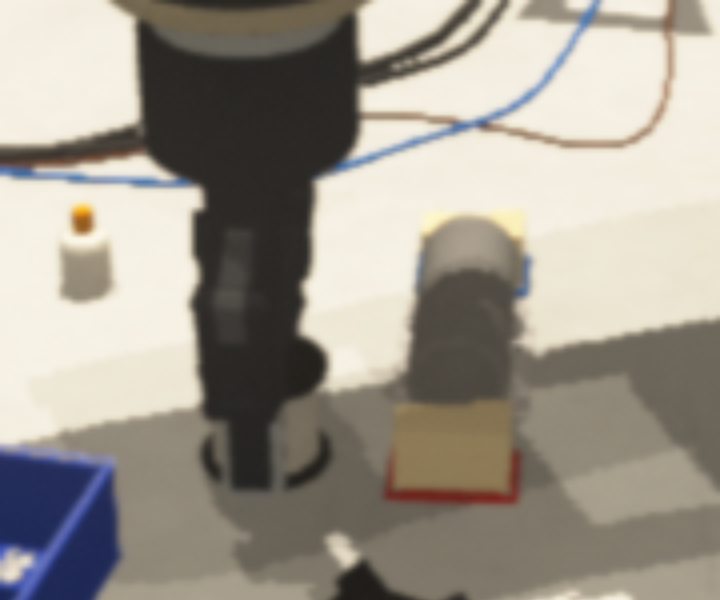

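>>> {"op": "jog_arm", "data": {
  "commands": [
    {"x": -0.8, "y": -0.3, "z": -3, "ax": 0, "ay": 0, "az": 0, "claw": 1},
    {"x": -0.8, "y": -0.3, "z": -6, "ax": 0, "ay": 0, "az": 0, "claw": 1},
    {"x": -0.8, "y": -0.3, "z": -7, "ax": 0, "ay": 0, "az": 0, "claw": 1},
    {"x": -0.8, "y": -0.3, "z": -7, "ax": 0, "ay": 0, "az": 0, "claw": 1}
  ]
}}

```text
clock: 30.85
position: [0.565, 0.344, -0.0145]
orientation: [0.298, 1.571, 0.373]
force: [-3.8, -2.6, 11.4]
opening: 0.0465
```

>>> {"op": "jog_arm", "data": {
  "commands": [
    {"x": 0, "y": 0, "z": 0.5, "ax": 0, "ay": 0, "az": 0, "claw": 0.25},
    {"x": 0, "y": 0, "z": 0.5, "ax": 0, "ay": 0, "az": 0, "claw": 0.1},
    {"x": 0, "y": 0, "z": 0.5, "ax": 0, "ay": 0, "az": 0, "claw": 0},
    {"x": 0, "y": 0, "z": 0.5, "ax": 0, "ay": 0, "az": 0, "claw": 0},
    {"x": 0, "y": 0, "z": 0.5, "ax": 0, "ay": 0, "az": 0, "claw": 0},
    {"x": 0, "y": 0, "z": 30, "ax": 0, "ay": 0, "az": 0, "claw": 0},
    {"x": 0, "y": 0, "z": 75, "ax": 0, "ay": 0, "az": 0, "claw": 0},
    {"x": 0, "y": 0, "z": 115, "ax": 0, "ay": 0, "az": 0, "claw": 0}
  ]
}}

```text
clock: 31.85
position: [0.565, 0.344, 0.1011]
orientation: [0.123, 1.571, 0.198]
force: [1.0, 0.3, 0.7]
opening: 0.0851
```

```bash
python3 st.py; python3 - <<'E'
from h import *
im=cv2.imread('pics/top0.png'); 
c=cv2.resize(im[150:185,295:335],None,fx=16,fy=16,interpolation=cv2.INTER_CUBIC); cv2.imwrite('pics/bt.png',c)
hsv=cv2.cvtColor(im,cv2.COLOR_BGR2HSV)
m=(hsv[150:185,295:335,1]>120)&(hsv[150:185,295:335,0]<30); ys,xs=np.where(m); u=np.array([xs.mean()+295,ys.mean()+150]); print('cap top',u,onz('top',u,.035))
s=cv2.imread('pics/side0.png'); h=cv2.cvtColor(s,cv2.COLOR_BGR2HSV)[225:260,230:255]
m=(h[...,1]>120)&(h[...,0]<30); ys,xs=np.where(m); v=np.array([xs.mean()+230,ys.mean()+225]); print('cap side',v,tri(v,u))
for x,y in((.6641,.2203),(.6654,.2198),(.6648,.2212)):
  print([((proj('top',[x,y,z])-[295,150]+.5)*16)[0].round() for z in(0,.027,.035)])
E
```

```text
t 31.85 pos [565.  344.  101.1] down [ 0.  0. -1.] jaw 1.646 F [1.  0.3 0.7] open 85.1 q [ 0.5   0.62  1.67 -0.    0.85 -1.14]
cap top [312.73333333 163.33333333] [0.66490997 0.22062859 0.035     ]
cap side [240.06666667 233.93333333] (array([0.666401  , 0.22069724, 0.03301222]), np.float64(0.0010629525256827229))
[array([293., 319.]), array([294., 249.]), array([294., 228.])]
[array([297., 309.]), array([298., 239.]), array([298., 218.])]
[array([286., 313.]), array([287., 244.]), array([287., 222.])]
```

View pics/bt.png

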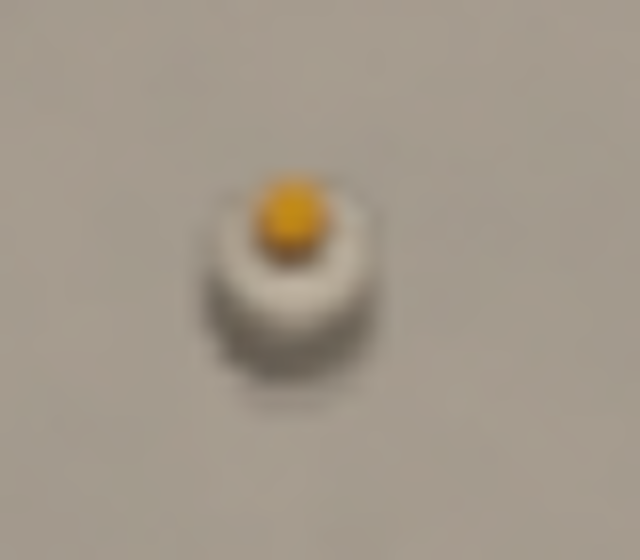

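>>> {"op": "jog_arm", "data": {
  "commands": [
    {"x": 20, "y": -25, "z": 0, "ax": 0, "ay": 0, "az": 0, "claw": 0.35},
    {"x": 40, "y": -50, "z": 0, "ax": 0, "ay": 0, "az": 0, "claw": 0.35},
    {"x": 60, "y": -75, "z": 0, "ax": 0, "ay": 0, "az": 0, "claw": 0.35},
    {"x": 80, "y": -100, "z": 0, "ax": 0, "ay": 0, "az": 0, "claw": 0.35},
    {"x": 100, "y": -123.4, "z": 0, "ax": 0, "ay": 0, "az": 0, "claw": 0.35},
    {"x": 100, "y": -123.4, "z": -30, "ax": 0, "ay": 0, "az": 0, "claw": 0.35},
    {"x": 100, "y": -123.4, "z": -60, "ax": 0, "ay": 0, "az": 0, "claw": 0.35},
    {"x": 100, "y": -123.4, "z": -60, "ax": 0, "ay": 0, "az": 0, "claw": 0.35}
  ]
}}

```text
clock: 32.85
position: [0.6632, 0.2201, 0.0376]
orientation: [-2.942, 1.567, -2.867]
force: [0.4, 0.7, -0.0]
opening: 0.0556
```

```bash
python3 st.py; python3 look.py 23;python3 -c "
import cv2
a=cv2.imread('pics/side_23.png');cv2.imwrite('pics/s23.png',cv2.resize(a[170:310,170:370],None,fx=4,fy=4))"
```

```text
t 32.85 pos [663.2 220.1  37.6] down [-0.004 -0.001 -1.   ] jaw 1.6459 F [ 0.4  0.7 -0. ] open 55.6 q [ 0.28  0.74  1.6   0.    0.8  -1.37]
```

View pics/s23.png

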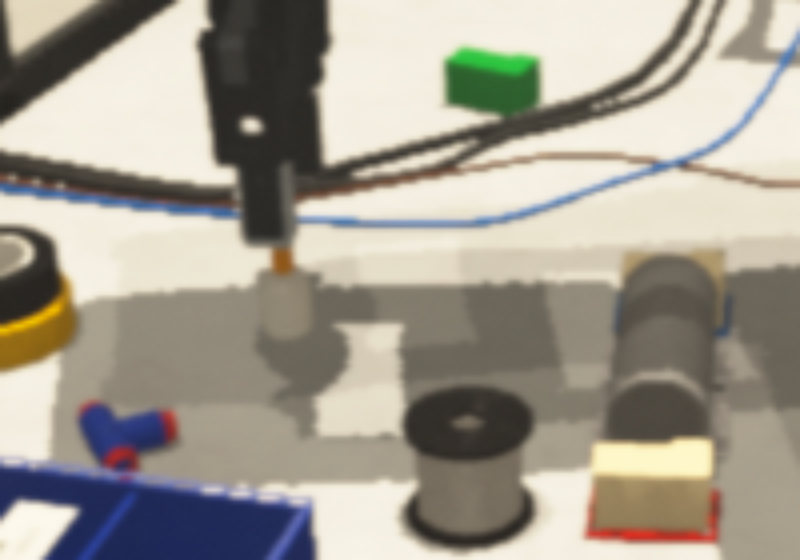

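>>> {"op": "jog_arm", "data": {
  "commands": [
    {"x": 0, "y": 0, "z": -20, "ax": 0, "ay": 0, "az": 0, "claw": 0.35},
    {"x": 0, "y": 0, "z": -40, "ax": 0, "ay": 0, "az": 0, "claw": 0.35},
    {"x": 0, "y": 0, "z": -52, "ax": 0, "ay": 0, "az": 0, "claw": 0.35},
    {"x": 0, "y": 0, "z": -52, "ax": 0, "ay": 0, "az": 0, "claw": 0.35},
    {"x": 0, "y": 0, "z": -52, "ax": 0, "ay": 0, "az": 0, "claw": 0.35}
  ]
}}

```text
clock: 33.58
position: [0.6652, 0.2207, -0.012]
orientation: [0.14, 1.57, 0.215]
force: [0.1, 0.1, -0.4]
opening: 0.0557
```

```bash
python3 st.py; python3 look.py 24;python3 -c "
import cv2
a=cv2.imread('pics/side_24.png');cv2.imwrite('pics/s24.png',cv2.resize(a[170:310,170:370],None,fx=4,fy=4))"
```

```text
t 33.58 pos [665.2 220.7 -12. ] down [ 0.  0. -1.] jaw 1.6461 F [ 0.1  0.1 -0.4] open 55.7 q [ 0.28  0.81  1.61 -0.    0.72 -1.37]
```

View pics/s24.png

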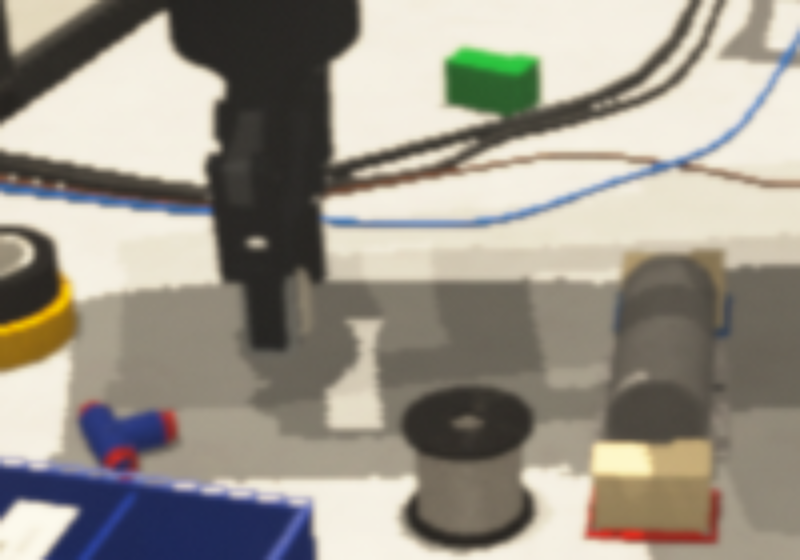

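>>> {"op": "jog_arm", "data": {
  "commands": [
    {"x": 0, "y": 0, "z": 0, "ax": 0, "ay": 0, "az": 0, "claw": 0.6},
    {"x": 0, "y": 0, "z": 0, "ax": 0, "ay": 0, "az": 0, "claw": 0.8},
    {"x": 0, "y": 0, "z": 0, "ax": 0, "ay": 0, "az": 0, "claw": 1},
    {"x": 0, "y": 0, "z": 0, "ax": 0, "ay": 0, "az": 0, "claw": 1},
    {"x": 0, "y": 0, "z": 0, "ax": 0, "ay": 0, "az": 0, "claw": 1},
    {"x": 0, "y": 0, "z": 0, "ax": 0, "ay": 0, "az": 0, "claw": 1}
  ]
}}

```text
clock: 34.42
position: [0.6652, 0.2207, -0.0116]
orientation: [0.216, 1.57, 0.291]
force: [-1.4, -0.3, 6.1]
opening: 0.0194
```

>>> {"op": "jog_arm", "data": {
  "commands": [
    {"x": 0, "y": 0, "z": 10, "ax": 0, "ay": 0, "az": 0, "claw": 1},
    {"x": 0, "y": 0, "z": 35, "ax": 0, "ay": 0, "az": 0, "claw": 1},
    {"x": 0, "y": 0, "z": 65, "ax": 0, "ay": 0, "az": 0, "claw": 1},
    {"x": 0, "y": 0, "z": 65, "ax": 0, "ay": 0, "az": 0, "claw": 1}
  ]
}}

```text
clock: 34.92
position: [0.6668, 0.2212, 0.0559]
orientation: [0.2, 1.566, 0.275]
force: [-0.3, -0.0, -0.0]
opening: 0.0192
```

```bash
python3 st.py; python3 look.py 25;python3 -c "
import cv2
a=cv2.imread('pics/side_25.png');cv2.imwrite('pics/s25.png',cv2.resize(a[150:290,170:370],None,fx=4,fy=4))"
```

```text
t 34.92 pos [666.8 221.2  55.9] down [ 0.004  0.001 -1.   ] jaw 1.646 F [-0.3 -0.  -0. ] open 19.2 q [ 0.28  0.72  1.59 -0.    0.83 -1.37]
```

View pics/s25.png

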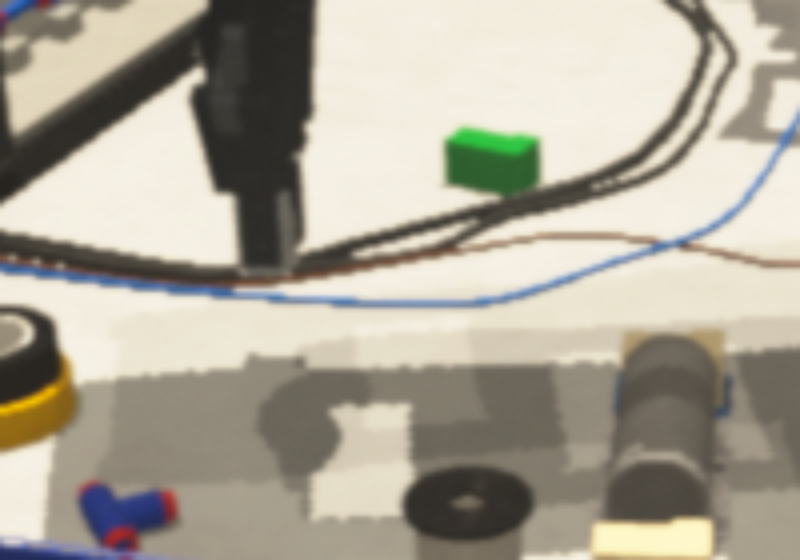

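>>> {"op": "jog_arm", "data": {
  "commands": [
    {"x": -15, "y": -4, "z": 10, "ax": 0, "ay": 0, "az": 0, "claw": 1},
    {"x": -35, "y": -9, "z": 10, "ax": 0, "ay": 0, "az": 0, "claw": 1},
    {"x": -55, "y": -15, "z": 10, "ax": 0, "ay": 0, "az": 0, "claw": 1},
    {"x": -75, "y": -20, "z": 10, "ax": 0, "ay": 0, "az": 0, "claw": 1},
    {"x": -95, "y": -25, "z": 10, "ax": 0, "ay": 0, "az": 0, "claw": 1},
    {"x": -102, "y": -27, "z": 0, "ax": 0, "ay": 0, "az": 0, "claw": 1},
    {"x": -102, "y": -27, "z": -30, "ax": 0, "ay": 0, "az": 0, "claw": 1},
    {"x": -102, "y": -27, "z": -45, "ax": 0, "ay": 0, "az": 0, "claw": 1}
  ]
}}

```text
clock: 36.02
position: [0.5621, 0.1934, 0.0061]
orientation: [-2.943, 1.569, -2.868]
force: [-0.8, 0.0, 0.1]
opening: 0.0191
```

>>> {"op": "jog_arm", "data": {
  "commands": [
    {"x": 0, "y": 0, "z": -10, "ax": 0, "ay": 0, "az": 0, "claw": 1},
    {"x": 0, "y": 0, "z": -14, "ax": 0, "ay": 0, "az": 0, "claw": 1},
    {"x": 0, "y": 0, "z": -14, "ax": 0, "ay": 0, "az": 0, "claw": 1}
  ]
}}

```text
clock: 36.4
position: [0.5632, 0.1937, -0.0061]
orientation: [0.056, 1.571, 0.132]
force: [0.7, -0.5, -0.7]
opening: 0.0197
```

```bash
python3 st.py; python3 look.py 26;python3 -c "
import cv2
a=cv2.imread('pics/side_26.png');cv2.imwrite('pics/s26.png',cv2.resize(a[180:320,200:400],None,fx=4,fy=4))"
```

```text
t 36.4 pos [563.2 193.7  -6.1] down [ 0.  0. -1.] jaw 1.646 F [ 0.7 -0.5 -0.7] open 19.7 q [ 0.28  0.7   1.88 -0.    0.56 -1.37]
```

View pics/s26.png

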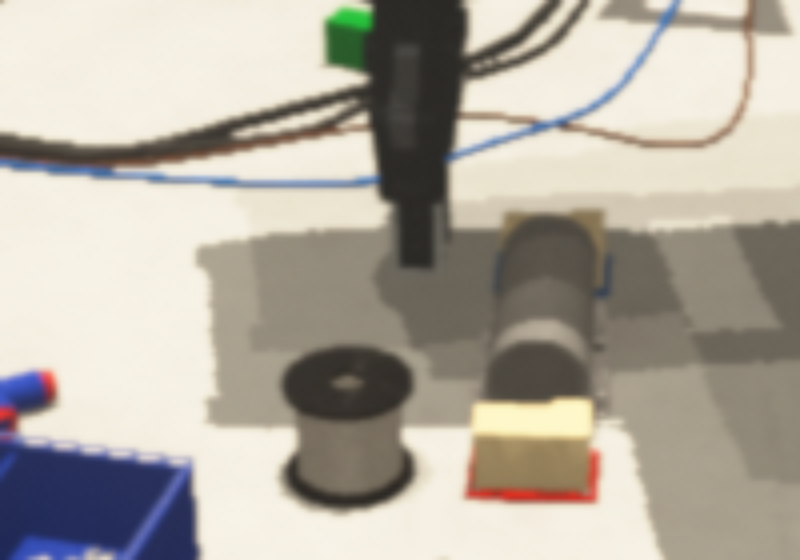

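>>> {"op": "jog_arm", "data": {
  "commands": [
    {"x": 0, "y": 0, "z": -3, "ax": 0, "ay": 0, "az": 0, "claw": 1},
    {"x": 0, "y": 0, "z": -5, "ax": 0, "ay": 0, "az": 0, "claw": 1},
    {"x": 0, "y": 0, "z": -6, "ax": 0, "ay": 0, "az": 0, "claw": 1},
    {"x": 0, "y": 0, "z": -6, "ax": 0, "ay": 0, "az": 0, "claw": 1}
  ]
}}

```text
clock: 37.0
position: [0.563, 0.1937, -0.0117]
orientation: [0.157, 1.571, 0.232]
force: [-3.3, -0.0, 11.1]
opening: 0.0188
```

>>> {"op": "jog_arm", "data": {
  "commands": [
    {"x": 0, "y": 0, "z": 0.5, "ax": 0, "ay": 0, "az": 0, "claw": 0.7},
    {"x": 0, "y": 0, "z": 0.5, "ax": 0, "ay": 0, "az": 0, "claw": 0.6},
    {"x": 0, "y": 0, "z": 0.5, "ax": 0, "ay": 0, "az": 0, "claw": 0.5},
    {"x": 0, "y": 0, "z": 0.5, "ax": 0, "ay": 0, "az": 0, "claw": 0.5},
    {"x": 0, "y": 0, "z": 0.5, "ax": 0, "ay": 0, "az": 0, "claw": 0.5},
    {"x": 0, "y": 0, "z": 20, "ax": 0, "ay": 0, "az": 0, "claw": 0.5},
    {"x": 0, "y": 0, "z": 55, "ax": 0, "ay": 0, "az": 0, "claw": 0.5},
    {"x": 0, "y": 0, "z": 100, "ax": 0, "ay": 0, "az": 0, "claw": 0.5}
  ]
}}

```text
clock: 38.0
position: [0.5625, 0.1935, 0.0895]
orientation: [-2.919, 1.57, -2.844]
force: [-0.3, 0.3, 0.2]
opening: 0.0431
```

>>> {"op": "jog_arm", "data": {
  "commands": [
    {"x": -20, "y": 50, "z": 40, "ax": 0, "ay": 0, "az": 0, "claw": 0.3},
    {"x": -50, "y": 100, "z": 80, "ax": 0, "ay": 0, "az": 0, "claw": 0.1},
    {"x": -90, "y": 150, "z": 100, "ax": 0, "ay": 0, "az": 0, "claw": 0},
    {"x": -130, "y": 200, "z": 100, "ax": 0, "ay": 0, "az": 0, "claw": 0},
    {"x": -180, "y": 250, "z": 100, "ax": 0, "ay": 0, "az": 0, "claw": 0},
    {"x": -230, "y": 300, "z": 100, "ax": 0, "ay": 0, "az": 0, "claw": 0},
    {"x": -280, "y": 345, "z": 100, "ax": 0, "ay": 0, "az": 0, "claw": 0},
    {"x": -330, "y": 380, "z": 100, "ax": 0, "ay": 0, "az": 0, "claw": 0}
  ]
}}

```text
clock: 39.0
position: [0.2603, 0.5523, 0.1894]
orientation: [0.979, 1.569, 1.054]
force: [-0.0, -0.0, 0.4]
opening: 0.0853
```

```bash
python3 st.py; python3 look.py 27; python3 - <<'E'
from run4 import *
b1=(.4974,.3392,-1.48,.003); 
r=measure([('tube','tube','tube',[.5025,.265,.073,0],(0,1,2)),('b1','block_a','L',b1,(0,1,2)),('b2','block_a','L',(.508,.1895,-1.495,.003),(0,1,2)),
('spool','spool','spool',(.5646,.344,0,0),(0,1)),('bottle','bottle','bottle',(.563,.1937,0,0),(0,1))],28)
c=np.array([.5025,.2642]);ex=np.array([np.cos(.076),np.sin(.076)]);ey=np.array([-ex[1],ex[0]])
T={'tube':c,'b1':[.4968,.3389],'b2':[.5082,.1895],'spool':np.array([.4968,.3389])+.068*ex,'bottle':np.array([.5082,.1895])+.055*ex}
for k,p in r.items():
    d=(p[:2]-T[k[0]])*1000; print(k,'err mm along x,y',round(d@ex,1),round(d@ey,1))
E
```

```text
t 39.0 pos [260.3 552.3 189.4] down [ 0.001  0.001 -1.   ] jaw 1.646 F [-0.  -0.   0.4] open 85.3 q [ 1.08  0.45  1.72 -0.    0.97 -0.57]
tube side [0.504  0.2591 0.0652 0.    ] 0.185
b1 side [ 0.499   0.339  -1.4719  0.003 ] 0.041
b2 side not found
spool side [0.5657 0.3458 0.     0.    ] 0.113
bottle side [0.5648 0.1966 0.     0.    ] 0.16
tube top not found
b1 top [ 0.4977  0.3396 -1.5126  0.003 ] 0.13
b2 top [ 0.5088  0.1899 -1.5447  0.003 ] 0.156
spool top [0.5634 0.3445 0.     0.    ] 0.062
bottle top not found
('tube', 'side') err mm along x,y 1.1 -5.2
('b1', 'side') err mm along x,y 2.2 -0.1
('spool', 'side') err mm along x,y 1.2 1.7
('bottle', 'side') err mm along x,y 1.9 2.8
('b1', 'top') err mm along x,y 0.9 0.6
('b2', 'top') err mm along x,y 0.6 0.4
('spool', 'top') err mm along x,y -1.2 0.5
```

View pics/m_28.png

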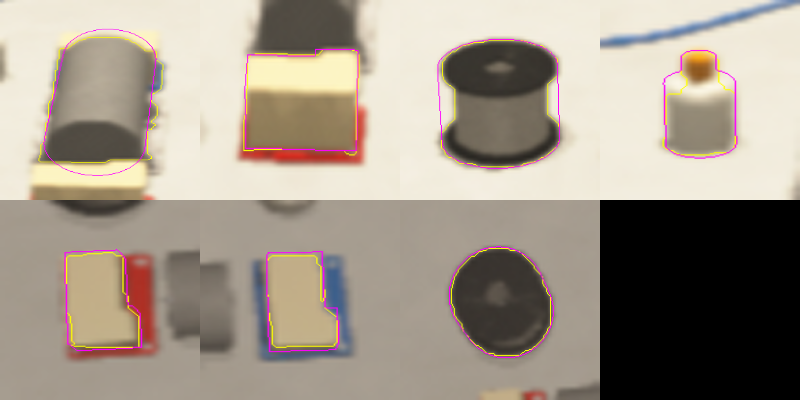

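View pics/a_27.png

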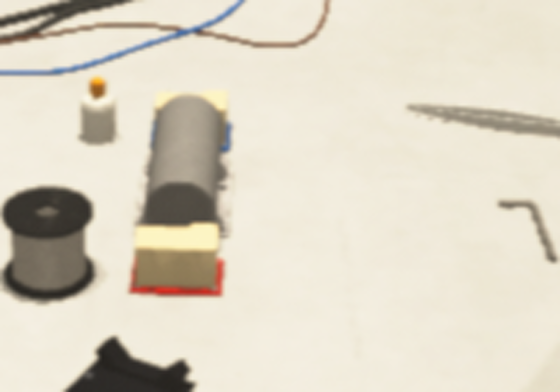

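View pics/b_27.png

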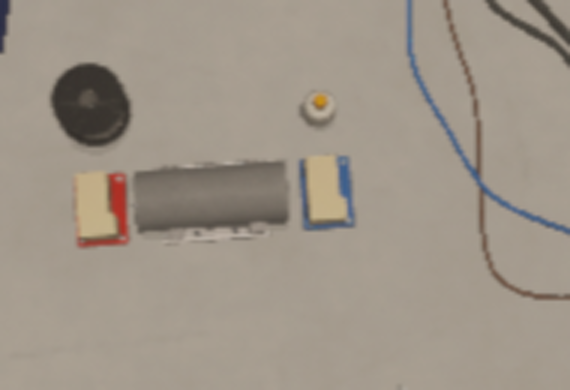

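```bash
python3 - <<'E'
from h import *
im=cv2.imread('pics/top_27.png'); x0,y0=310,200; h=cv2.cvtColor(im,cv2.COLOR_BGR2HSV)[y0:y0+28,x0:x0+30]
ys,xs=np.where((h[...,1]>120)&(h[...,0]<30)&(h[...,2]>120)); u=[xs.mean()+x0,ys.mean()+y0]; print(len(xs),u,onz('top',u,.036),'target .5630 .1937')
print(arm.job_done(), arm.get_state()['clock'])
E
```

```text
15 [np.float64(326.4), np.float64(213.4)] [0.56266051 0.19416308 0.036     ] target .5630 .1937
the job is handed in; nothing more can be done
the job is handed in; nothing more can be done
```

I laid out the spare heater as asked and handed it in at about 39 s. The tube is in the bare cradle and one cream block lies on each pad. The spool stands behind the red pad and the bottle behind the blue pad. The arm is clear of everything with the gripper open.

**Last checks, top camera:**

| Item | Offset from target |
|---|---|
| Tube, end to end | about 0.3 mm (last good fit was before the second block was placed; it looks unmoved since) |
| Block on red pad | 0.9 mm along the pad, 0.6 mm across |
| Block on blue pad | 0.6 mm along the pad, 0.4 mm across |
| Spool | 1.2 mm toward the pad, 0.5 mm sideways |
| Bottle (from its cap) | about 0.5 mm |

Both blocks fit to within about 3° of the pads' direction. The pictures show everything upright and at rest.

**What disagreed:**
- **Side camera:** it read about 1.5 mm differently from the top camera throughout, so I went by the top camera.
- **Final side fit of the tube:** it was 5 mm off because the red block hides the tube's end, so I ignored it. The last network searches also missed the tube and bottle in the top view and the blue-pad block in the side view.
- **Fingertips:** they sat about 24 mm higher than the text says. The tube was therefore gripped above its middle, though it held. I lowered the later grasps to allow for this.
- **Forces:** the highest reading at the wrist was about 20 N, when the second block touched its pad.

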